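Load the water-cooling leak tester

TASK

Get the leak tester ready: first shut the air valve fully, before loading anything. With the valve kept shut, lay the standing reservoir on its side in the grey cradle and lift every water block out of the blue bin into the yellow tray, flat on its copper base and one to a bay. When everything is loaded, open the valve to 45 degrees, the green mark, and leave the other things on the bench where they are.

Things in the scene. Friction and masses are not known exactly. Their poses are not given: they have to be found in the camera images.
- bin: blue shallow open parts bin, fixed to the bench, 164 x 232 mm outside (its x by y), 34 mm tall, walls and floor 4 mm thick; origin at the centre of its underside, z up. The water blocks start in it. Bin and tray may change sides from start to start
- tray: yellow shallow test tray, fixed to the bench, 144 x 214 mm outside (its x by y), 14 mm tall, floor 4 mm thick, 4 mm walls; dividers of the same height make six square bays of 66 mm, centred at x = -35, 35 and y = -70, 0, 70 mm; origin at the centre of its underside, z up, x and y along its sides
- block0: CPU water block, 0.2 to 0.4 kg: copper base 48 x 48 x 6 mm, on it a black body 44 x 44 mm up to 20 mm, on that an aluminium ridge 40 mm long (its x), 14 mm wide (its y), from 20 up to 42 mm; grip it by the ridge. Origin at the centre of the copper underside, z up through the ridge. Four to six blocks are present; absent ones read None from the start
- block1: CPU water block, 0.2 to 0.4 kg: copper base 48 x 48 x 6 mm, on it a black body 44 x 44 mm up to 20 mm, on that an aluminium ridge 40 mm long (its x), 14 mm wide (its y), from 20 up to 42 mm; grip it by the ridge. Origin at the centre of the copper underside, z up through the ridge. Four to six blocks are present; absent ones read None from the start
- block2: CPU water block, 0.2 to 0.4 kg: copper base 48 x 48 x 6 mm, on it a black body 44 x 44 mm up to 20 mm, on that an aluminium ridge 40 mm long (its x), 14 mm wide (its y), from 20 up to 42 mm; grip it by the ridge. Origin at the centre of the copper underside, z up through the ridge. Four to six blocks are present; absent ones read None from the start
- block3: CPU water block, 0.2 to 0.4 kg: copper base 48 x 48 x 6 mm, on it a black body 44 x 44 mm up to 20 mm, on that an aluminium ridge 40 mm long (its x), 14 mm wide (its y), from 20 up to 42 mm; grip it by the ridge. Origin at the centre of the copper underside, z up through the ridge. Four to six blocks are present; absent ones read None from the start
- block4: CPU water block, 0.2 to 0.4 kg: copper base 48 x 48 x 6 mm, on it a black body 44 x 44 mm up to 20 mm, on that an aluminium ridge 40 mm long (its x), 14 mm wide (its y), from 20 up to 42 mm; grip it by the ridge. Origin at the centre of the copper underside, z up through the ridge. Four to six blocks are present; absent ones read None from the start
- block5: CPU water block, 0.2 to 0.4 kg: copper base 48 x 48 x 6 mm, on it a black body 44 x 44 mm up to 20 mm, on that an aluminium ridge 40 mm long (its x), 14 mm wide (its y), from 20 up to 42 mm; grip it by the ridge. Origin at the centre of the copper underside, z up through the ridge. Four to six blocks are present; absent ones read None from the start
- reservoir: coolant reservoir, 0.25 kg, standing upright at the start: pale blue round tube 50 mm in diameter with a black eight-sided cap 18 mm long (50 mm across flats) on each end, 120 mm long in all; origin at the centre of its lower end, z along its length. Both ends are alike
- reservoir_mid (a point): middle of the reservoir, on its axis, 60 mm from either end
- cradle: grey fixed cradle: base 156 x 80 x 8 mm, two V supports (14 mm thick, at x = -42 and +42 mm, 45 mm tall, only the base plate between them), end stops 36 mm tall with 142 mm between them; origin at the centre of its underside, x along its length, z up. The reservoir lies along x, either way round, its tube in the Vs, its axis 50 mm above the bench
- cradle_seat (a point): where the middle of the reservoir belongs when it lies in the cradle, 50 mm above the bench
- valve: fixed air valve: grey block 56 mm square, 42 mm tall, brass pipe stubs (30 mm long) along its y, on top a white dial 100 mm in diameter up to 45 mm with a red mark at shut (its x), a green one at 45 degrees and a black one at 90 degrees (its y); origin at the centre of its underside, z up, on the axis of the lever
- valve_pivot (a point): point on the lever's turning axis, at the mid-height of the lever (66 mm above the bench)
- lever_grip (a point): point on the lever to grip, 46 mm from its axis, at mid-height, 66 mm above the bench
- lever (a joint): valve opening in rad: 0 shut (lever along the valve's x, red mark, hard stop), growing anticlockwise from above to 1.571 (along the valve's y, hard stop); 0.785 is 45 degrees, the green mark. The lever is a level red bar 10 mm wide, 16 mm tall (58 to 74 mm above the bench), reaching 63 mm from the axis; 3 N at the grip point turn it and it stays where left
- mug: white mug, 80 mm across, 90 mm tall; origin under its centre; not part of the job
- screwdriver: screwdriver with a yellow handle, 190 mm long, lying; origin about its middle, on the table; not part of the job
- drive: silver hard drive, 147 x 102 x 24 mm, lying flat; origin under its centre; not part of the job
- ssd: black flat solid-state drive, 100 x 70 x 7 mm; origin under its centre; not part of the job
- paste: small jar, 34 mm across, 50 mm tall; origin under its centre; not part of the job
- fan: black square case fan, 80 x 80 x 25 mm, lying flat; origin under its centre; not part of the job

How it is judged:
By the outcome, as a careful person would: the job done as asked, in the order asked, and still so for the second after the job is handed in, with the robot touching nothing.
Of block0, block1, block2, block3, block4, block5 only 4 to 6 are there at a start; the rules pass over those that are not, and their reading is None.
At some moment in a run one of block0, block1, block2, block3, block4, block5 may be knocked a few centimetres aside while the robot is not near it.
Once in a run the grip may slacken for a moment while it holds something.
It also fails if it takes over 210 s, if anything falls off the work surface, if the arm or the gripper's body presses on something with over 40 N, if the wrist force passes 120 N, or if a joint passes its speed limit or range.

ROBOT

A 6-joint arm with a two-finger parallel gripper is mounted at the origin on the work surface. World frame = base frame: x ahead of the robot, y to its left, z up, the work surface at z = 0. Lengths are in mm, angles in rad, forces in N, time in s.
With the tool pointing down it reaches from about 275 to 750 mm from the base axis. Payload 10.2 kg.
Tool frame: the origin (TCP) lies midway between the tips of the shut fingers; the grasp point (between the pads) lies 19 mm behind it; z points along the fingers, y is the line along which they close (so a half turn about z gives the same grasp; the last joint's range is limited). The gripper opens to 85 mm and grips with 20 to 120 N. Pads are 22 mm wide; open, the fingers measure 114 mm over their backs; the gripper's body (76 mm by 85 mm) begins 54 mm behind the grasp point. The pads swing forward as they close: fully open they stand 13 mm farther back than shut.
Start: joints at [-1.523, 0.313, 1.498, -0, 1.331, -0.223], TCP at [140.425, -505.877, 231.294] pointing down, gripper open.
Joint ranges: [-2.94, 2.94], [-0.97, 2.17], [0.19, 2.56], [-1.23, 4.37], [0.02, 3.11], [-2.88, 2.88]. Speed limits (rad/s): [2.39, 2.39, 3.01, 3.14, 3.14, 3.14].

INTERFACE

Orientations are given as a unit quaternion [w, x, y, z].
In Python, from rig import ctrl, capture, camera_info gives the robot as it stands.
- The arm moves only by the tool apply_moves, never from a script. Its argument "targets" is a list of rows, each a list of 3 entries, a list of its own where there are three numbers: the finger opening in mm, from 0 to 85.4, then the shift along the world's x, y, z in mm, then the turn, a rotation vector about the world's x, y, z in degrees. In form: [[grip, [dx, dy, dz], [rx, ry, rz]], ...]. A call has 1 to 20 rows; each row is the pose to reach, as a shift and turn from the pose commanded when the call began; what a row does not reach only later rows make up. A row lasts 1/10 s, in which the tool goes at most 50 mm and 8.59 degrees, less where a joint would pass 70% of its speed; a pose out of reach is approached as far as the arm can. A call with a gripper value outside its range is refused whole. The fingers move at their own pace and stop on an object; "squeeze" is the grip in N (left out, the last holds). Time passes only in rows, so rows that repeat a pose let the fingers close. It gives the time, the measured TCP pose, the force, the opening and the grip force at its end, in the units of the state.
- ctrl.sense(): the state, without advancing time (a new reading comes with each control period).
- capture(name): name is "side" or "top"; returns (picture, depth): 384x512x3 uint8, blue, green, red; 384x512 float32, mm along the optical axis (not along the pixel's ray), 0 where there is no reading.
- camera_info(name): a dict with "vfov" (degrees; the focal length in pixels is half the picture's height over the tangent of half this angle, whatever the lens; pixels are square), "cx", "cy" (the principal point, pixels), "k1" (the pictures are not rectified: a ray, as slopes to the right and down, at radius r is drawn at 1 + k1 r^2 times it, then the intrinsics apply), "extrinsics" (4x4, takes a point from camera to world coordinates). Camera axes: x right, y down, z forward; pixel columns grow to the right and rows downward; lengths in mm; the calibration is good to about 2 mm. A picture is of the moment at which its call begins. camera_info takes no time and is no camera call.
- ctrl.finish_job(): hands the job in; it is judged then, once.
The state is a dict: "time_s": time; "joints": joint angles; "dq": joint speeds; "tau": joint torques, N m; "eef_pos": TCP position; "ee_rot": TCP orientation; "force": force on the tool from outside, world axes, zero at the start; "wrist_torque": the same for the moment, N m; "grip_width": opening from 0.0 (shut) to 1.0 (fully open); "grip_force": force on a finger pad.
Only numpy, scipy, OpenCV 4.12 (cv2) and the standard library are available. Lean on these libraries where they do the work, as an engineer would, in place of code of your own. Each camera call takes 0.05 s, during which the arm holds its last target. There are 200 camera calls.

## Working session

There is one attempt and no reset: what is moved stays moved. The work goes in short steps, Python scripts to look and compute and a tool call to move; the robot and the scene stay as the last step left them, time stands still between calls to the robot, and variables do not carry over. Pictures are saved under pics/ and viewed, at most 14 in all, crops included, and the job is handed in when it is done.

Besides the shell and the picture viewer there is one more tool, called after ">>>" as a command line: name --argument value ..., lists and objects as JSON in quotes. apply_moves: Moves the arm, as the interface text tells. Its arguments: {"type":"object","properties":{"targets":{"type":"array","items":{"type":"array"}},"squeeze":{"type":"number"}},"required":["targets"]}

```bash
ls; mkdir -p pics; cat > h.py <<'E'
import numpy as np, cv2
from rig import ctrl, capture, camera_info
def K(n):
    i=camera_info(n); f=192/np.tan(np.radians(i["vfov"]/2)); return f,i["cx"],i["cy"],i["k1"],np.array(i["extrinsics"])
def rays(n,uv):
    f,cx,cy,k1,E=K(n); uv=np.atleast_2d(np.asarray(uv,float))
    d=(uv-[cx,cy])/f; s=d.copy()
    for _ in range(30): s=d/(1+k1*(s**2).sum(1,keepdims=True))
    return np.c_[s,np.ones(len(s))],E
def onplane(n,uv,z):
    r,E=rays(n,uv); w=r@E[:3,:3].T; o=E[:3,3]; return o+w*((z-o[2])/w[:,2])[:,None]
def cloud(n,D):
    v,u=np.mgrid[:384,:512]; r,E=rays(n,np.c_[u.ravel(),v.ravel()])
    return ((r*D.reshape(-1,1))@E[:3,:3].T+E[:3,3]).reshape(384,512,3)
def proj(n,P):
    f,cx,cy,k1,E=K(n); p=(np.atleast_2d(P)-E[:3,3])@E[:3,:3]; s=p[:,:2]/p[:,2:]
    return s*(1+k1*(s**2).sum(1,keepdims=True))*f+[cx,cy]
E
python3 - <<'E'
from h import *
s=ctrl.sense(); print(s)
for n in("top","side"):
    print(camera_info(n)); im,D=capture(n); cv2.imwrite(f"pics/{n}0.png",cv2.resize(im,(800,600),interpolation=cv2.INTER_CUBIC)); np.savez(f"{n}0.npz",im=im,D=D); print((D==0).mean())
E
```

```text
pics
{'time_s': 0.0, 'joints': array([-1.52338266e+00,  3.13452078e-01,  1.49843292e+00, -2.44140013e-05,
        1.33100005e+00, -2.23422906e-01]), 'dq': array([ 2.16513763e-03,  5.38699001e-04,  1.01332845e-03, -3.78587142e-05,
        7.06800103e-04,  2.76109639e-03]), 'tau': array([ 2.04844197e-03, -4.12269187e+01, -2.59737056e+01, -2.23324497e-05,
        4.23566074e-03,  1.48721261e-05]), 'eef_pos': array([ 140.41547735, -505.60758815,  230.73558027]), 'ee_rot': array([-6.44738730e-04,  9.90844348e-01,  1.35007634e-01,  4.49850235e-05]), 'force': array([-0.90203786, -0.23246015, -0.04964792]), 'wrist_torque': array([-0.00038826,  0.01618913,  0.00957668]), 'grip_force': 0.0, 'grip_width': 1.0027070575668178}
{'vfov': 50.50599954928279, 'cx': 253.24993052597188, 'cy': 198.7721366790788, 'k1': -0.13294577654326564, 'extrinsics': array([[-1.69930370e-02, -9.91649779e-01,  1.27835646e-01,
         4.22942877e+02],
       [-9.99786562e-01,  1.83549425e-02,  9.48299387e-03,
        -2.33441842e+01],
       [-1.17502247e-02, -1.27647216e-01, -9.91750029e-01,
         1.07007979e+03],
       [ 0.00000000e+00,  0.00000000e+00,  0.00000000e+00,
         1.00000000e+00]])}
0.003911336263020833
{'vfov': 48.83049316576119, 'cx': 253.2302261118152, 'cy': 182.4974040618799, 'k1': 0.018840940402242094, 'extrinsics': array([[-9.97867227e-01, -4.21250783e-02,  4.98645582e-02,
         5.10105228e+02],
       [-6.52562168e-02,  6.62711807e-01, -7.46025929e-01,
         9.04898570e+02],
       [-1.61943079e-03, -7.47688798e-01, -6.64047317e-01,
         8.84355205e+02],
       [ 0.00000000e+00,  0.00000000e+00,  0.00000000e+00,
         1.00000000e+00]])}
0.0040435791015625
```

View pics/top0.png

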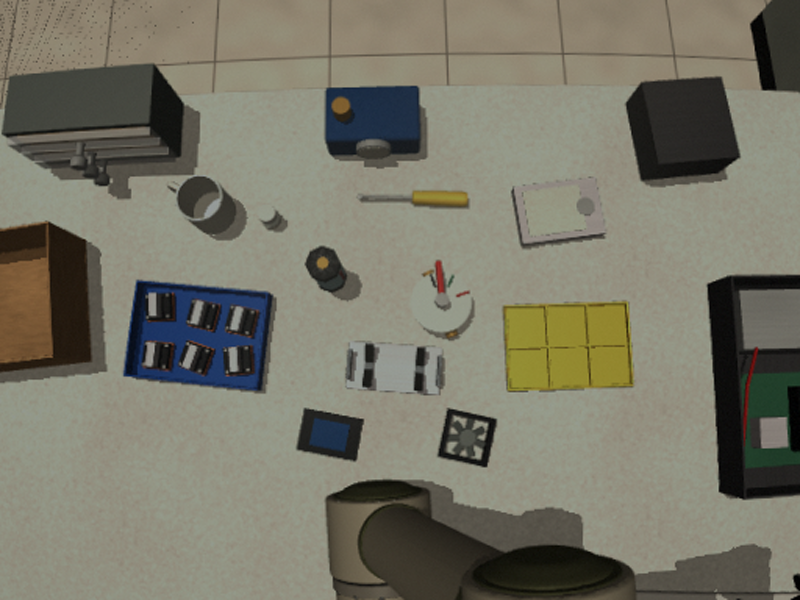

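View pics/side0.png

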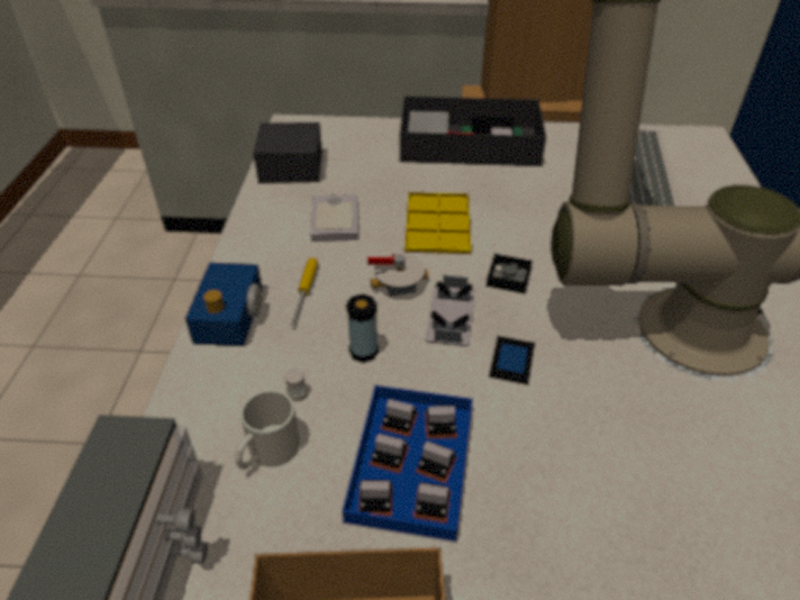

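Both views agree. In the top view (scaled 800x600) the blue bin with 6 blocks is at about (200,335) and the tray at (568,345). The cradle is at (395,367), the valve at (442,302) with its lever pointing up and the red mark to its right at (463,294). The reservoir stands at (325,270). Next I'll measure them.

```bash
cat > meas.py <<'E'
from h import *
def look(tag):
    o={}
    for n in("top","side"):
        im,D=capture(n); o[n]=(im,D,cloud(n,D),cv2.cvtColor(im,cv2.COLOR_BGR2HSV))
    return o
def rect(P):
    (c,s,a)=cv2.minAreaRect(P[:,:2].astype(np.float32)); return np.round(c,1),np.round(s,1),round(a,1)
def comps(mask,C,mn):
    k,l,st,_=cv2.connectedComponentsWithStats(mask.astype(np.uint8)); return [C[l==i] for i in range(1,k) if st[i,4]>=mn]
def ridges(o,n,lo=40,hi=54,box=None):
    im,D,C,H=o[n]; m=(C[...,2]>lo)&(C[...,2]<hi)&(D>0)
    if box is not None: m&=(C[...,0]>box[0])&(C[...,0]<box[1])&(C[...,1]>box[2])&(C[...,1]<box[3])
    r=[]
    for P in comps(m,C,20):
        c=P[:,:2].mean(0); w,v=np.linalg.eigh(np.cov((P[:,:2]-c).T)); a=np.degrees(np.arctan2(v[1,1],v[0,1]))%180
        r.append((len(P),np.round(c,1),round(np.median(P[:,2]),1),round(a,1),np.round(np.sqrt(w*12),0)))
    return r
E
python3 - <<'E'
from meas import *
o=look(0)
for n in o:
    im,D,C,H=o[n]; print("==",n)
    h,s,v=H[...,0].astype(int),H[...,1],H[...,2]; X,Y,Z=C[...,0],C[...,1],C[...,2]
    ws=(X>250)&(X<700)&(Y>-450)&(Y<400)&(Z<200)&(D>0)
    print("bench z",np.median(Z[ws&(abs(Z)<15)]),np.std(Z[ws&(abs(Z)<8)]))
    for nm,m in dict(blue=ws&(h>105)&(h<130)&(s>120)&(Z>15),yel=ws&(h>20)&(h<35)&(s>150)&(Z<40)).items():
        for P in comps(m,C,150): print(nm,len(P),rect(P),np.percentile(P[:,2],[5,50,95]).round(1),P.min(0).round(),P.max(0).round())
    for P in comps(ws&(Z>25),C,60): print("hi",len(P),rect(P),np.percentile(P[:,2],[5,50,95]).round(1))
    red=ws&((h<6)|(h>174))&(s>150)
    for P in comps(red,C,3): print("red",len(P),rect(P),P.mean(0).round(1), np.median(P[:,2]).round(1))
    grn=ws&(h>45)&(h<85)&(s>80)
    for P in comps(grn,C,2): print("grn",len(P),P.mean(0).round(1))
    for r in ridges(o,n,box=(250,560,150,400)): print("ridge",*r)
E
```

```text
== top
bench z 0.46519851822154124 2.570691718191116
blue 312 (array([522.3, 307.1]), array([200.9, 161.7]), 83.3) [19.6 32.2 36.4] [431. 199.  15.] [612. 398.  38.]
yel 4276 (array([ 495.1, -301.3]), array([141.9, 213.7]), 0.8) [ 0.8  4.3 13.4] [ 423. -408.   -3.] [ 567. -194.   18.]
hi 500 (array([622.4,  96.4]), array([50.2, 49.4]), 27.1) [ 41.3 119.2 122.2]
hi 1262 (array([570.2, -86.8]), array([100.6,  99.6]), 55.8) [41.4 45.3 74. ]
hi 369 (array([522.5, 306.1]), array([199.6, 165.9]), 84.0) [27.  33.3 36.6]
hi 149 (array([573.9, 386.6]), array([40.6, 29.9]), 10.2) [25.6 42.7 48.3]
hi 160 (array([559.9, 315.4]), array([39.7, 45. ]), 79.8) [25.4 38.2 48.3]
hi 129 (array([549.1, 249.6]), array([30.3, 43.1]), 82.8) [25.9 45.  48.3]
hi 139 (array([491.5, 386. ]), array([40. , 28.5]), 2.7) [25.3 43.  48. ]
hi 160 (array([487.6, 329.4]), array([37.6, 44.3]), 73.3) [25.4 42.9 47.8]
hi 127 (array([480. , 255.6]), array([41.8, 23.5]), 4.3) [26.1 44.6 48.4]
red 65 (array([605.8, -83.9]), array([48.1,  8.4]), 3.8) [604.7 -83.6  73.6] 73.6
ridge 38 [549.3 317.2] 46.0 158.7 [13. 20.]
ridge 7
[... 1648 characters left out ...]
-82.6  13. ]
grn 2 [479.2 -46.9  30.4]
grn 2 [339.3 -85.4   7.9]
grn 6 [604.1 105.9 118.3]
grn 3 [604.7 114.4 113.7]
grn 2 [611.9 117.9 109.3]
grn 3 [488.5  36.7  32.4]
grn 2 [626.1 119.7   7.4]
grn 2 [381.  129.9   5.7]
grn 3 [359.4 137.    6. ]
grn 4 [341.7 143.5   8. ]
grn 2 [483.  273.1  21. ]
grn 3 [563.2 328.8  23.5]
grn 2 [570.7 334.   24.3]
grn 2 [555.1 337.2  22.5]
grn 2 [505.5 339.4  22.4]
grn 3 [498.9 338.3  23.5]
grn 2 [490.3 339.   23.3]
grn 2 [479.7 341.9  22.6]
ridge 72 [544.8 249.6] 44.6 165.4 [17. 31.]
ridge 96 [482.4 253.5] 45.0 6.5 [16. 40.]
ridge 52 [550.3 318.5] 44.8 160.6 [16. 20.]
ridge 104 [487.3 326.7] 44.7 160.7 [16. 41.]
ridge 111 [493.3 393.5] 45.0 178.0 [15. 39.]
```

```bash
python3 - <<'E'
from meas import *
d=np.load("top0.npz"); im,D=d["im"],d["D"]; C=cloud("top",D)
cr=im[165:255,210:310]; cv2.imwrite("pics/crop1.png",cv2.resize(cr,None,fx=6,fy=6,interpolation=cv2.INTER_CUBIC))
o={n:(lambda d:(d["im"],d["D"],cloud(n,d["D"]),cv2.cvtColor(d["im"],cv2.COLOR_BGR2HSV)))(np.load(n+"0.npz")) for n in("top","side")}
for n in o:
    im,D,C,H=o[n]; X,Y,Z=C[...,0],C[...,1],C[...,2]
    for r in ridges(o,n,box=(400,640,180,430)): print(n,*r)
    m=(X>380)&(X<540)&(Y>-110)&(Y<110)&(D>0)
    for lo,hi in((4,12),(20,34),(34,38),(38,48)):
        P=C[m&(Z>lo)&(Z<hi)]
        print(lo,len(P),rect(P))
    P=C[m&(Z>33)&(Z<48)]
    k=[p for p in comps(m&(Z>33)&(Z<49),C,5)]
    for p in k: print(len(p),p.mean(0).round(1),rect(p))
E
```

```text
top 88 [572.9 391.9] 45.5 3.3 [16. 39.]
top 79 [559.8 314.9] 46.0 164.5 [13. 40.]
top 92 [547.7 247.6] 45.6 164.3 [15. 41.]
top 90 [492. 394.] 45.7 172.9 [16. 38.]
top 98 [485.8 325.8] 45.3 159.8 [16. 41.]
top 95 [480.8 252.4] 46.1 5.2 [15. 40.]
4 1480 (array([459.8,   0.9]), array([217.5, 159.7]), 89.7)
20 210 (array([452.7, -19.7]), array([180.1, 142.8]), 89.8)
34 110 (array([462.6,  -8.1]), array([154.1,  63.9]), 85.2)
38 254 (array([483.6, -20.6]), array([175.2, 111.1]), 89.0)
147 [530.9 -82.7  44.8] (array([529.5, -78.7]), array([19.4, 60.8]), 1.0)
34 [495.9  30.6  39.8] (array([494.8,  30.2]), array([12.7, 15.1]), 87.0)
45 [471.2  65.3  36.4] (array([471.4,  65.3]), array([ 6.6, 48.5]), 84.7)
37 [488.6 -53.   39.9] (array([486.9, -53.5]), array([12.8, 17.7]), 88.9)
45 [458.7 -82.1  36. ] (array([458.6, -82.1]), array([ 5.3, 48.2]), 88.6)
43 [442.7  35.6  39.7] (array([443. ,  35.7]), array([17.9, 13. ]), 1.0)
36 [434.1 -47.7  40.3] (array([435.2, -47.4]), array([12.8, 15.2]), 88.9)
side 87 [548.6 248.6] 44.9 164.8 [16. 40.]
side 95 [482.3 253.2] 44.8 4.1 [17. 39.]
side 102 [559
[... 210 characters left out ...]
, 1.6)
20 303 (array([478.2, -36.5]), array([201.4, 135.8]), 67.7)
34 77 (array([466.9,  -9.5]), array([156.4,  67.4]), 84.9)
38 146 (array([487.4, -20.2]), array([170.3, 115.6]), 85.1)
74 [531.4 -81.5  44.5] (array([530.7, -79.4]), array([18.4, 59.5]), 1.6)
28 [458.8 -81.5  35.8] (array([458.5, -82. ]), array([10.5, 46.4]), 84.6)
25 [488.9 -51.7  39.5] (array([488.6, -51.7]), array([15.2, 17.7]), 1.2)
24 [434.2 -46.7  39.4] (array([434.2, -47.9]), array([16.7, 16.7]), 67.8)
28 [497.   31.3  39.3] (array([497.6,  30.8]), array([15.6, 16.3]), 74.5)
29 [442.2  36.5  38.8] (array([442.8,  34.9]), array([16.9, 17.5]), 6.4)
35 [472.6  65.1  34.9] (array([472.5,  64.4]), array([ 8.2, 48.3]), 82.9)
```

View pics/crop1.png

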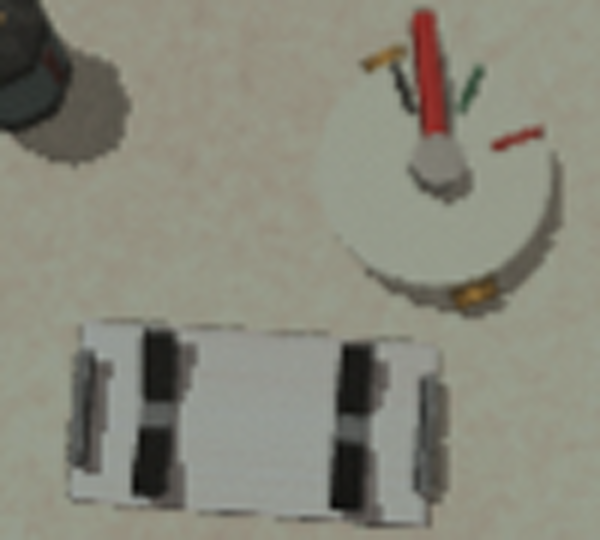

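The crop shows the lever just right of the black mark at (403,88). Green is at (472,88), red at (517,139), and the cradle is seen lengthwise around (258,425).

```bash
python3 - <<'E'
from meas import *
uv=np.array([(490,148),(543,130),(463,108),(482,68),(412,110),(395,65)])/6-.4+[210,165]
P=onplane("top",uv,45.); print(P.round(1))
c=np.array([570,-87.])
for a in P: d=a[:2]-c; print(np.degrees(np.arctan2(d[1],d[0])).round(1),np.hypot(*d).round(1))
for i in(0,2,4):
    d=P[i+1]-P[i]; print("seg",np.degrees(np.arctan2(d[1],d[0])).round(1))
for n in("top","side"):
    d=np.load(n+"0.npz"); im,D=d["im"],d["D"]; C=cloud(n,D); X,Y,Z=np.moveaxis(C,-1,0)
    p=C[(X>400)&(X<650)&(Y>170)&(Y<450)&(Z>30)&(Z<37)&(D>0)]
    L=[]
    q=C[(X>480)&(X<650)&(Y>-150)&(Y<-20)&(Z>43)&(Z<47)&(D>0)]; (c,r)=cv2.minEnclosingCircle(q[:,:2].astype(np.float32)); print(n,"dial",c,r)
    H=cv2.cvtColor(im,cv2.COLOR_BGR2HSV); b=(H[...,0]>105)&(H[...,0]<130)&(H[...,1]>110)&(X>400)&(X<650)&(Y>170)&(Y<450)&(Z>29)&(Z<38)&(D>0)
    print(n,"bin",rect(C[b]),b.sum())
E
```

```text
[[ 577.7 -110.8   45. ]
 [ 585.  -133.6   45. ]
 [ 595.1  -99.8   45. ]
 [ 612.3 -108.4   45. ]
 [ 594.6  -78.1   45. ]
 [ 614.2  -71.3   45. ]]
-72.1 25.0
-72.1 48.9
-27.0 28.2
-26.9 47.4
19.9 26.2
19.5 46.9
seg -72.2
seg -26.6
seg 19.0
top dial (551.1738891601562, -80.35104370117188) 69.40689086914062
top bin (array([524.1, 322.9]), array([232.7, 162.3]), 83.5) 410
side dial (552.7679443359375, -77.36878967285156) 67.45925903320312
side bin (array([525.2, 322.8]), array([231.4, 160.4]), 83.5) 391
```

>>> apply_moves --targets '[[60, [50, 100, 60], [0, 0, 0]], [60, [120, 180, 60], [0, 0, 0]], [60, [250, 250, 40], [0, 0, 0]], [60, [350, 330, 10], [0, 0, 0]], [60, [420, 380, -20], [0, 0, 0]], [60, [475, 425, -40], [0, 0, -11]], [60, [475, 425, -60], [0, 0, -11]], [60, [475, 425, -60], [0, 0, -11]], [60, [475, 425, -60], [0, 0, -11]], [60, [475, 425, -60], [0, 0, -11]], [60, [475, 425, -60], [0, 0, -11]], [60, [475, 425, -60], [0, 0, -11]], [60, [475, 425, -60], [0, 0, -11]], [60, [475, 425, -60], [0, 0, -11]], [60, [475, 425, -60], [0, 0, -11]], [60, [475, 425, -60], [0, 0, -11]]]' --squeeze 40

```text
time_s: 1.8
eef_pos: [615.1, -81.1, 171.1]
ee_rot: [0.0, 0.999, 0.04, -0.0]
force: [-0.3, 0.5, 0.7]
grip_width: 0.703
grip_force: 0.0
```

>>> apply_moves --targets '[[40, [1, -2, -40], [0, 0, 0]], [40, [1, -2, -80], [0, 0, 0]], [40, [1, -2, -105], [0, 0, 0]], [40, [1, -2, -118], [0, 0, 0]], [40, [1, -2, -118], [0, 0, 0]], [5, [1, -2, -118], [0, 0, 0]], [5, [1, -2, -118], [0, 0, 0]], [5, [1, -2, -118], [0, 0, 0]], [5, [1, -2, -118], [0, 0, 0]], [5, [1, -2, -118], [0, 0, 0]]]' --squeeze 40

```text
time_s: 2.8
eef_pos: [617.3, -83.4, 55.1]
ee_rot: [0.001, 0.999, 0.04, 0.001]
force: [-0.7, -1.1, 7.7]
grip_width: 0.101
grip_force: 45.0
```

```bash
python3 - <<'E'
from h import *
s=ctrl.sense(); print(s["joints"].round(2),s["eef_pos"].round(1),s["grip_width"],s["grip_force"],s["force"])
p=np.array([570,-87.]); r=s["eef_pos"][:2]-p; print(np.hypot(*r),np.degrees(np.arctan2(r[1],r[0])))
for a in range(-8,-84,-8):
    c,q=np.cos(np.radians(a)),np.sin(np.radians(a)); print(a,(np.array([c*r[0]-q*r[1],q*r[0]+c*r[1]])-r).round(1))
E
```

```text
[-0.32  0.7   1.38 -0.    1.06  1.17] [617.3 -83.4  55.1] 0.10140300869517714 45.03704488277435 [-0.72962454 -1.13549269  7.69241043]
47.42031291722515 4.339585972769931
-8 [ 0.  -6.6]
-16 [ -0.8 -13.2]
-24 [ -2.6 -19.5]
-32 [ -5.3 -25.6]
-40 [ -8.8 -31.2]
-48 [-13.  -36.3]
-56 [-17.9 -40.8]
-64 [-23.3 -44.5]
-72 [-29.3 -47.4]
-80 [-35.5 -49.5]
```

>>> apply_moves --targets '[[5, [0, 0, 3], [0, 0, 0]], [5, [0, -6.6, 3], [0, 0, -8]], [5, [-0.8, -13.2, 3], [0, 0, -16]], [5, [-2.6, -19.5, 3], [0, 0, -24]], [5, [-5.3, -25.6, 3], [0, 0, -32]], [5, [-8.8, -31.2, 3], [0, 0, -40]], [5, [-13, -36.3, 3], [0, 0, -48]], [5, [-17.9, -40.8, 3], [0, 0, -56]], [5, [-23.3, -44.5, 3], [0, 0, -64]], [5, [-29.3, -47.4, 3], [0, 0, -72]], [5, [-32.5, -48.5, 3], [0, 0, -76]], [5, [-32.5, -48.5, 3], [0, 0, -76]], [5, [-32.5, -48.5, 3], [0, 0, -76]]]'

```text
time_s: 4.1
eef_pos: [585.3, -131.8, 55.7]
ee_rot: [-0.001, 0.812, -0.584, 0.002]
force: [11.4, -4.3, -14.0]
grip_width: 0.103
grip_force: 42.1
```

```bash
python3 - <<'E'
from h import *
s=ctrl.sense(); print(s["joints"].round(2),s["eef_pos"].round(1),s["ee_rot"].round(3),s["grip_width"],s["grip_force"],s["force"],s["wrist_torque"])
r=s["eef_pos"][:2]-[570,-87]; print(np.hypot(*r),np.degrees(np.arctan2(r[1],r[0])))
E
```

```text
[-0.42  0.65  1.46  0.    1.02  2.4 ] [ 585.3 -131.8   55.7] [-0.001  0.812 -0.584  0.002] 0.10319841847325477 42.113860845565796 [ 11.42033546  -4.31575646 -13.96660389] [-0.70466032 -1.9664645   0.12375715]
47.358865975026475 -71.1341491196707
```

>>> apply_moves --targets '[[5, [-2, -0.7, 0], [0, 0, -2]], [5, [-2, -0.7, 0], [0, 0, -2]], [30, [0, 0, 0], [0, 0, 0]], [30, [0, 0, 0], [0, 0, 0]], [30, [0, 0, 0], [0, 0, 0]], [30, [0, 0, 30], [0, 0, 0]], [30, [0, 0, 80], [0, 0, 0]], [30, [0, 0, 120], [0, 0, 8]], [30, [-30, 50, 130], [0, 0, 16]], [30, [-60, 100, 140], [0, 0, 24]], [30, [-60, 150, 150], [0, 0, 32]], [30, [-60, 180, 150], [0, 0, 40]], [85, [-60, 180, 150], [0, 0, 48]], [85, [-60, 180, 150], [0, 0, 56]], [85, [-60, 180, 150], [0, 0, 64]], [85, [-60, 180, 150], [0, 0, 71]]]'

```text
time_s: 5.7
eef_pos: [523.7, 48.7, 206.5]
ee_rot: [-0.0, 1.0, -0.002, 0.0]
force: [0.2, -0.5, -0.3]
grip_width: 0.99
grip_force: 0.0
```

```bash
python3 - <<'E'
from meas import *
s=ctrl.sense(); print(s["joints"].round(2),s["eef_pos"].round(1),s["ee_rot"].round(3),s["time_s"])
o=look(1)
for n in o:
    im,D,C,H=o[n]; X,Y,Z=np.moveaxis(C,-1,0)
    m=((H[...,0]<6)|(H[...,0]>174))&(H[...,1]>150)&(X>480)&(X<660)&(Y>-180)&(Y<0)
    for P in comps(m,C,8): P=P[P[:,2]>62]; c=P.mean(0); print(n,len(P),rect(P),np.degrees(np.arctan2(c[1]+87,c[0]-570)))
    cv2.imwrite(f"pics/{n}1.png",cv2.resize(im,(800,600)))
E
```

```text
[-0.13  0.34  1.53  0.    1.27  1.44] [523.7  48.7 206.5] [-0.     1.    -0.002  0.   ] 5.7
top 67 (array([ 580.8, -121.4]), array([ 8.2, 48. ]), 19.2) -73.12370326965132
side 21 (array([ 583.2, -119.7]), array([ 5.3, 41.5]), 18.4) -67.77088898889912
```

>>> apply_moves --targets '[[85, [10, -10, 10], [0, 0, 8.5]], [85, [20, -20, 20], [0, 0, 17]], [85, [30, -30, 20], [0, 0, 25.5]], [85, [50, -40, 20], [0, 0, 34]], [85, [70, -50, 20], [0, 0, 42.5]], [85, [90, -50, 20], [0, 0, 51]], [85, [90, -50, 20], [0, 0, 59.5]], [85, [90, -50, 20], [0, 0, 68]], [85, [90, -50, 20], [0, 0, 76.5]], [85, [90, -50, 20], [0, 0, 85]], [85, [90, -50, 20], [0, 0, 85]]]'

```text
time_s: 6.9
eef_pos: [613.8, -1.4, 226.3]
ee_rot: [-0.0, 0.741, 0.672, -0.0]
force: [0.1, 0.3, 0.1]
grip_width: 0.997
grip_force: 0.0
```

>>> apply_moves --targets '[[85, [0, 0, 0], [8, -0.7, 0]], [85, [0, 0, 0], [16, -1.4, 0]], [85, [0, 0, 0], [16, -1.4, 0]]]'

```text
time_s: 7.2
eef_pos: [613.6, -3.7, 225.6]
ee_rot: [-0.096, 0.736, 0.662, 0.103]
force: [-0.4, 0.1, 0.2]
grip_width: 0.996
grip_force: 0.0
```

```bash
python3 - <<'E'
from h import *
s=ctrl.sense(); print(s["joints"].round(2),s["eef_pos"].round(1),s["ee_rot"].round(3))
E
```

```text
[-0.31  0.52  1.24  0.28  1.45 -0.25] [613.6  -3.7 225.6] [-0.096  0.736  0.662  0.103]
```

>>> apply_moves --targets '[[85, [0, 0, 0], [8, -0.7, 0]], [85, [0, 0, 0], [16, -1.4, 0]], [85, [0, 0, 0], [24, -2.1, 0]], [85, [0, 0, 0], [32, -2.8, 0]], [85, [0, 0, 0], [40, -3.5, 0]], [85, [0, 0, 0], [48.8, -4.3, 0]], [85, [0, 0, 0], [48.8, -4.3, 0]], [85, [0, 0, -40], [48.8, -4.3, 0]], [85, [2, 17, -80], [48.8, -4.3, 0]], [85, [2, 17, -121], [48.8, -4.3, 0]], [85, [2, 17, -121], [48.8, -4.3, 0]]]'

```text
time_s: 8.3
eef_pos: [614.3, 17.5, 101.5]
ee_rot: [-0.368, 0.626, 0.566, 0.391]
force: [-1.0, 1.1, 0.4]
grip_width: 0.997
grip_force: 0.0
```

```bash
python3 - <<'E'
from h import *
from scipy.spatial.transform import Rotation as R
s=ctrl.sense(); q=s["ee_rot"]; M=R.from_quat(q[[1,2,3,0]]).as_matrix(); print(s["joints"].round(2),s["eef_pos"].round(1),M.round(3),s["force"])
im,D=capture("side"); cv2.imwrite("pics/s2.png",cv2.resize(im,(800,600)))
E
```

```text
[-0.53  0.86  1.37  0.96  1.62 -0.76] [614.3  17.5 101.5] [[ 0.053  0.996  0.073]
 [ 0.421 -0.089  0.903]
 [ 0.906 -0.017 -0.424]] [-1.00475369  1.05882316  0.40200745]
```

View pics/s2.png

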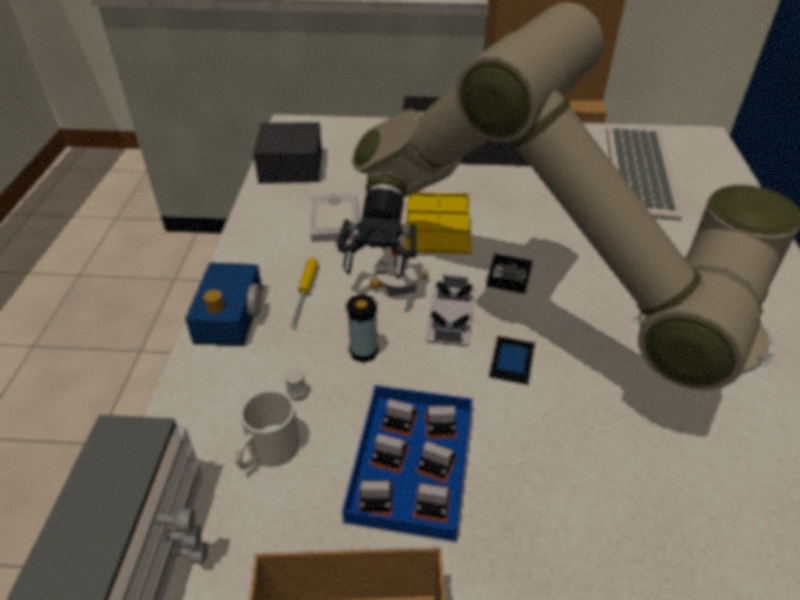

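The gripper at (385,240) is lined up with the reservoir at (362,325). I'll advance along the tool axis and close.

>>> apply_moves --targets '[[85, [3, 30, -13], [0, 0, 0]], [85, [6, 60, -27], [0, 0, 0]], [85, [8, 80, -36], [0, 0, 0]], [85, [9.7, 96, -43.5], [0, 0, 0]], [85, [9.7, 96, -43.5], [0, 0, 0]], [40, [9.7, 96, -43.5], [0, 0, 0]], [40, [9.7, 96, -43.5], [0, 0, 0]], [40, [9.7, 96, -43.5], [0, 0, 0]], [40, [9.7, 96, -43.5], [0, 0, 0]], [40, [9.7, 96, -43.5], [0, 0, 0]]]' --squeeze 70

```text
time_s: 9.35
eef_pos: [626.0, 110.6, 62.8]
ee_rot: [-0.364, 0.624, 0.567, 0.396]
force: [-3.1, -3.9, 6.9]
grip_width: 0.563
grip_force: 71.0
```

>>> apply_moves --targets '[[40, [0, 0, 40], [0, 0, 0]], [40, [0, 0, 80], [0, 0, 0]], [40, [0, -10, 120], [0, 0, 0]], [40, [-10, -20, 130], [-8, 0.7, 0]], [40, [-30, -30, 130], [-16, 1.4, 0]], [40, [-50, -40, 130], [-24, 2.1, 0]], [40, [-70, -50, 130], [-32, 2.8, 0]], [40, [-90, -60, 130], [-40, 3.5, 0]], [40, [-110, -80, 130], [-48, 4.2, 0]], [40, [-130, -100, 130], [-56, 4.9, 0]], [40, [-150, -110, 130], [-64, 5.6, 0]], [40, [-160, -120, 130], [-72, 6.3, 0]], [40, [-160, -120, 130], [-80, 7, 0]], [40, [-160, -120, 130], [-89.7, 7.8, 0]], [40, [-160, -120, 130], [-89.7, 7.8, 0]], [40, [-160, -120, 130], [-89.7, 7.8, 0]], [40, [-160, -120, 130], [-89.7, 7.8, 0]]]'

```text
time_s: 11.05
eef_pos: [465.6, -8.9, 191.8]
ee_rot: [0.146, 0.723, 0.657, -0.158]
force: [-0.7, -0.1, -1.9]
grip_width: 0.566
grip_force: 72.7
```

```bash
python3 - <<'E'
from meas import *
from scipy.spatial.transform import Rotation as R
s=ctrl.sense(); q=s["ee_rot"]; M=R.from_quat(q[[1,2,3,0]]).as_matrix(); p=s["eef_pos"]; print(s["time_s"],s["joints"].round(2),p.round(1),M.round(3),s["grip_width"])
g=p-19*M[:,2]; print("G",g)
o=look(2)
for n in o:
    im,D,C,H=o[n]; cv2.imwrite(f"pics/{n}3.png",cv2.resize(im,(800,600)))
    d=C-g; m=(np.abs(d[...,0])<60)&(np.abs(d[...,1])<110)&(np.abs(d[...,2])<32)&(D>0)
    P=C[m]; print(n,len(P),np.percentile(P,[1,99],axis=0).round(1))
np.savez("res.npz",**{n+k:v for n in o for k,v in zip(("im","D"),o[n][:2])})
E
```

```text
11.05 [-0.04  0.29  1.71 -0.47  1.21  0.24] [465.6  -8.9 191.8] [[ 0.088  0.995 -0.036]
 [ 0.903 -0.095 -0.419]
 [-0.42   0.004 -0.907]] 0.5658258122092908
G [466.31442486  -0.90648294 209.04008895]
top 1094 [[427.6 -70.  204.2]
 [505.2  23.4 240.4]]
side 594 [[420.6  -3.9 183.1]
 [515.6  52.  240. ]]
```

View pics/side3.png

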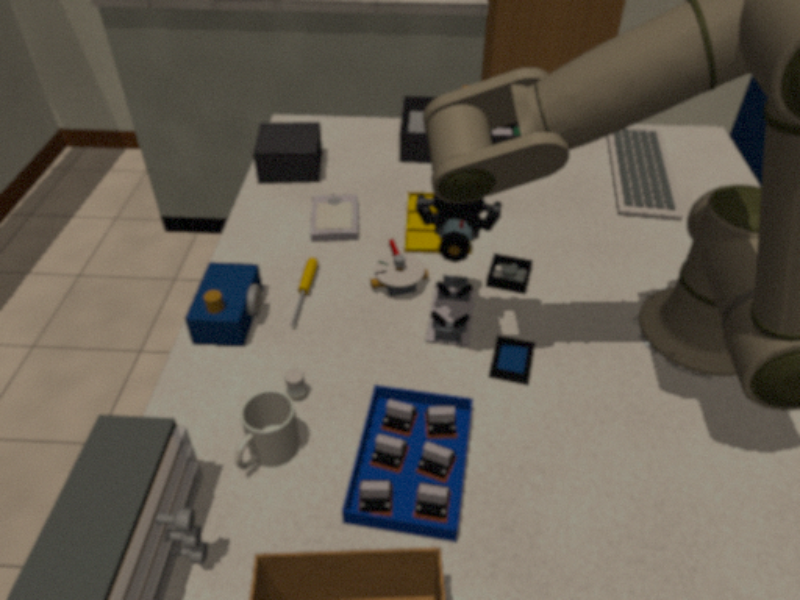

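Side view: the reservoir is held horizontal, its near end at (456,245), over the cradle at (450,305). I'll fit its axis.

```bash
python3 - <<'E'
from meas import *
d=np.load("res.npz")
for n in("top","side"):
    im,D=d[n+"im"],d[n+"D"]; C=cloud(n,D); X,Y,Z=np.moveaxis(C,-1,0)
    b=(Z>180)&(Z<250)&(X>430)&(X<500)&(D>0)
    for lo in range(-75,60,8):
        q=C[b&(Y>lo)&(Y<lo+8)]
        if len(q)>8: print(n,lo,len(q),"top z",np.percentile(q[:,2],[50,97]).round(1),"x",np.percentile(q[:,0],[2,98]).round(1))
E
```

```text
top -75 46 top z [227.  231.4] x [434.5 483.4]
top -67 91 top z [227.3 232.1] x [432.8 483.3]
top -59 97 top z [227.1 232.7] x [433.  483.4]
top -51 91 top z [226.9 231.6] x [436.8 483.2]
top -43 91 top z [227.4 231.9] x [437.4 485.7]
top -35 96 top z [226.9 231.8] x [437.6 485.7]
top -27 94 top z [227.  231.6] x [439.7 485.7]
top -19 112 top z [225.7 231.6] x [438.4 497.7]
top -11 125 top z [225.9 232.3] x [433.8 498.5]
top -3 130 top z [228.4 245.5] x [431.7 496.3]
top 5 65 top z [228.6 248.7] x [433.6 483.8]
top 13 24 top z [230.7 243.3] x [431.7 480.6]
top 21 10 top z [239.4 243.5] x [431.9 436. ]
side -3 38 top z [224.6 230.9] x [434.2 499.1]
side 5 68 top z [223.7 245.8] x [430.9 496.8]
side 13 57 top z [225.4 241. ] x [430.9 499.5]
side 21 57 top z [229.4 242.1] x [430.6 497.1]
side 29 42 top z [226.7 247.7] x [436.6 496.1]
side 37 58 top z [222.1 232.7] x [447.4 495.7]
side 45 233 top z [207.1 229. ] x [447.2 492.9]
```

>>> apply_moves --targets '[[40, [1.5, 1, -40], [0, 0, 0]], [40, [1.5, 1, -80], [0, 0, 0]], [40, [1.5, 1, -115], [0, 0, 0]], [40, [1.5, 1, -135], [0, 0, 0]], [40, [1.5, 1, -145], [0, 0, 0]], [40, [1.5, 1, -150], [0, 0, 0]], [40, [1.5, 1, -153], [0, 0, 0]], [40, [1.5, 1, -153], [0, 0, 0]]]'

```text
time_s: 11.95
eef_pos: [467.4, -7.8, 40.1]
ee_rot: [0.148, 0.722, 0.656, -0.159]
force: [-3.4, -1.2, 3.7]
grip_width: 0.561
grip_force: 73.3
```

Slight contact is starting. I'll lower a bit more.

>>> apply_moves --targets '[[40, [0, 0, -1.5], [0, 0, 0]], [40, [0, 0, -3], [0, 0, 0]], [40, [0, 0, -4], [0, 0, 0]], [40, [0, 0, -4], [0, 0, 0]]]'

```text
time_s: 12.35
eef_pos: [467.6, -8.1, 39.3]
ee_rot: [0.149, 0.722, 0.656, -0.159]
force: [-17.6, 4.9, 39.8]
grip_width: 0.565
grip_force: 77.3
```

>>> apply_moves --targets '[[40, [-1, 0, 2.5], [0, 0, 0]], [62, [-1, 0, 2.5], [0, 0, 0]], [75, [-1, 0, 2.5], [0, 0, 0]], [80, [-1, 0, 2.5], [0, 0, 0]], [80, [-1, 0, 2.5], [0, 0, 0]], [80, [-1, 0, 2.5], [0, 0, 0]], [80, [-1, 0, 20], [0, 0, 0]], [80, [-1, 0, 50], [0, 0, 0]], [80, [-1, 0, 90], [0, 0, 0]], [80, [-1, 30, 130], [8, -0.7, 0]], [80, [0, 60, 150], [16, -1.4, 0]], [80, [0, 100, 150], [24.7, -2.2, 0]], [60, [0, 150, 150], [24.7, -2.2, 0]], [45, [0, 200, 150], [24.7, -2.2, 0]], [45, [0, 240, 130], [24.7, -2.2, 0]], [45, [0, 240, 130], [24.7, -2.2, 0]], [45, [0, 240, 130], [24.7, -2.2, 0]]]'

```text
time_s: 14.05
eef_pos: [466.8, 232.9, 164.3]
ee_rot: [0.002, 0.739, 0.673, -0.001]
force: [-0.0, -0.4, 0.5]
grip_width: 0.529
grip_force: 0.0
```

```bash
cat > st.py <<'E'
from meas import *
from scipy.spatial.transform import Rotation as R
s=ctrl.sense(); q=s["ee_rot"]; M=R.from_quat(q[[1,2,3,0]]).as_matrix(); p=s["eef_pos"]
print(s["time_s"],s["joints"].round(2),p.round(1),"t",M[:,2].round(3),"psi",np.degrees(np.arctan2(M[1,0],M[0,0])).round(1),s["grip_width"].round(3),s["grip_force"])
E
python3 - <<'E'
from st import *
o=look(3)
for n in o:
    im,D,C,H=o[n]; X,Y,Z=np.moveaxis(C,-1,0); cv2.imwrite(f"pics/{n}4.png",im[140:290,180:380] if n=="top" else im[100:350,150:350])
    for r in ridges(o,n,box=(400,640,180,430)): print(n,*r)
    b=(X>420)&(X<510)&(D>0)&(Z>52)&(Z<90)
    for lo in range(-75,60,15):
        q=C[b&(Y>lo)&(Y<lo+15)]
        if len(q)>8: print(n,lo,len(q),np.percentile(q[:,2],[50,97]).round(1),"x",np.percentile(q[:,0],[2,98]).round(1),q[:,1].min().round(1),q[:,1].max().round(1))
E
```

```text
Traceback (most recent call last):
  File "st.py", line 4, in <module>
    print(s["time_s"],s["joints"].round(2),p.round(1),"t",M[:,2].round(3),"psi",np.degrees(np.arctan2(M[1,0],M[0,0])).round(1),s["grip_width"].round(3),s["grip_force"])
                                                                                                                               ^^^^^^^^^^^^^^^^^^^^^
AttributeError: 'float' object has no attribute 'round'
```

```bash
sed -i 's/s\["grip_width"\].round(3)/round(s["grip_width"],3)/' st.py
python3 - <<'E'
from st import *
o=look(3)
for n in o:
    im,D,C,H=o[n]; X,Y,Z=np.moveaxis(C,-1,0); cv2.imwrite(f"pics/{n}4.png",im[140:290,180:380] if n=="top" else im[100:350,150:350])
    for r in ridges(o,n,box=(400,640,180,430)): print(n,*r)
    b=(X>420)&(X<510)&(D>0)&(Z>52)&(Z<90)
    for lo in range(-75,60,15):
        q=C[b&(Y>lo)&(Y<lo+15)]
        if len(q)>8: print(n,lo,len(q),np.percentile(q[:,2],[50,97]).round(1),"x",np.percentile(q[:,0],[2,98]).round(1),q[:,1].min().round(1),q[:,1].max().round(1))
E
```

```text
14.05 [ 0.24  0.37  1.6  -0.    1.17  0.34] [466.8 232.9 164.3] t [ 0.    -0.004 -1.   ] psi 84.6 0.529 0.0
top 79 [575.2 392. ] 45.5 3.0 [16. 34.]
top 93 [548.  247.6] 45.4 164.8 [15. 41.]
top 89 [479.7 252.2] 45.9 3.7 [15. 39.]
top -75 78 [75.  80.9] x [434.7 484. ] -69.0 -60.0
top -60 123 [74.3 80.9] x [435.9 484.2] -59.0 -45.5
top -45 122 [74.2 78.6] x [438.6 487.2] -44.1 -30.9
top -30 120 [74. 79.] x [440.3 487.2] -29.3 -16.1
top -15 122 [73.3 79.4] x [440.6 489.2] -14.4 -1.3
top 0 128 [74.4 79.5] x [443.2 490.2] 0.3 15.0
top 15 125 [73.2 78.9] x [443.5 490.4] 15.1 29.9
top 30 127 [74.3 80.8] x [443.8 493.5] 30.1 44.7
top 45 54 [73.6 79. ] x [444.  493.4] 45.0 53.6
side 91 [548.5 248.8] 44.3 166.7 [16. 39.]
side 99 [482.4 253.6] 45.1 6.7 [17. 40.]
side 103 [560.1 316. ] 45.2 165.0 [16. 40.]
side 108 [487.6 327. ] 44.8 159.8 [16. 41.]
side 112 [574.6 392.5] 45.0 1.8 [15. 39.]
side 122 [492.1 394.3] 45.2 173.9 [16. 40.]
```

>>> apply_moves --targets '[[45, [5, 8, 0], [0, 0, -8.5]], [45, [10, 15, 0], [0, 0, -17]], [45, [14.5, 20, 0], [0, 0, -25.5]], [45, [14.5, 20, 0], [0, 0, -34]], [45, [14.5, 20, 0], [0, 0, -42.5]], [45, [14.5, 20, 0], [0, 0, -51]], [45, [14.5, 20, -10], [0, 0, -59.5]], [45, [14.5, 20, -30], [0, 0, -68]], [45, [14.5, 20, -50], [0, 0, -76]], [45, [14.5, 20, -80], [0, 0, -80]], [45, [14.5, 20, -110], [0, 0, -80]], [45, [14.5, 20, -125], [0, 0, -80]], [45, [14.5, 20, -134], [0, 0, -80]], [45, [14.5, 20, -134], [0, 0, -80]], [5, [14.5, 20, -134], [0, 0, -80]], [5, [14.5, 20, -134], [0, 0, -80]], [5, [14.5, 20, -134], [0, 0, -80]], [5, [14.5, 20, -134], [0, 0, -80]], [5, [14.5, 20, -134], [0, 0, -80]]]' --squeeze 70

```text
time_s: 16.05
eef_pos: [482.4, 252.7, 32.1]
ee_rot: [0.001, 0.999, 0.04, -0.0]
force: [-0.7, -0.5, 5.6]
grip_width: 0.143
grip_force: 70.2
```

```bash
python3 - <<'E'
from st import *
print(s["force"])
E
```

```text
16.05 [ 0.27  0.59  1.65 -0.    0.9   1.76] [482.4 252.7  32.1] t [-0.001 -0.002 -1.   ] psi 4.5 0.143 70.23068904876709
[-0.67660695 -0.45643406  5.5699966 ]
```

>>> apply_moves --targets '[[5, [0, 0, 40], [0, 0, 0]], [5, [0, 0, 90], [0, 0, 0]], [5, [0, -30, 130], [0, 0, -4]], [5, [0, -80, 140], [0, 0, -4]], [5, [0, -130, 140], [0, 0, -4]], [5, [0, -180, 140], [0, 0, -4]], [5, [0, -230, 140], [0, 0, -4]], [5, [0, -280, 140], [0, 0, -4]], [5, [-10, -330, 140], [0, 0, -4]], [5, [-15, -380, 140], [0, 0, -4]], [5, [-20, -430, 140], [0, 0, -4]], [5, [-23, -485, 130], [0, 0, -4]], [5, [-23, -485, 90], [0, 0, -4]], [5, [-23, -485, 60], [0, 0, -4]], [5, [-23, -485, 60], [0, 0, -4]], [5, [-23, -485, 60], [0, 0, -4]]]'

```text
time_s: 17.65
eef_pos: [458.9, -232.3, 91.6]
ee_rot: [0.001, 1.0, 0.005, -0.002]
force: [0.1, 0.5, -1.5]
grip_width: 0.141
grip_force: 69.5
```

```bash
python3 - <<'E'
from st import *
o=look(5)
for n in o:
    im,D,C,H=o[n]; cv2.imwrite(f"pics/{n}5.png",cv2.resize(im,(800,600)))
    for r in ridges(o,n,box=(400,640,180,430)): print(n,*r)
np.savez("clear.npz",**{n+k:v for n in o for k,v in zip(("im","D"),o[n][:2])})
X,Y,Z=np.moveaxis(o["side"][2],-1,0)
b=(X>420)&(X<510)&(Y>-80)&(Y<65)&(Z>52)&(Z<90); 
for n in o:
    C=o[n][2]; X,Y,Z=np.moveaxis(C,-1,0); q=C[(X>425)&(X<505)&(Y>-45)&(Y<25)&(Z>52)&(Z<90)]
    from scipy.optimize import least_squares
    f=lambda v:np.hypot((q[:,0]-v[0]-v[2]*q[:,1])/np.hypot(1,v[2]),q[:,2]-v[1]-v[3]*q[:,1])-25
    r=least_squares(f,[465,50,.087,0],loss="soft_l1"); print(n,len(q),r.x.round(3))
    q=C[(X>425)&(X<505)&(Y>-90)&(Y<65)&(Z>54)&(Z<90)]; print(np.percentile(q[:,1],[.5,99.5]))
im=o["side"][0]; cv2.imwrite("pics/c5.png",cv2.resize(im[150:240,240:330],(600,600),interpolation=cv2.INTER_CUBIC))
E
```

```text
17.65 [-0.69  0.45  1.7  -0.    0.99  0.87] [ 458.9 -232.3   91.6] t [-0.003 -0.002 -1.   ] psi 0.6 0.141 69.52635884284973
top 90 [572.7 391.9] 45.6 3.6 [17. 38.]
top 77 [559.9 315. ] 45.1 164.8 [13. 39.]
top 93 [547.9 247.5] 45.9 164.5 [15. 41.]
top 89 [492.4 393.9] 45.5 172.7 [16. 38.]
top 93 [486.1 326. ] 45.8 159.0 [15. 41.]
side 94 [548.7 249.2] 45.2 166.4 [16. 40.]
side 105 [560.1 316. ] 44.9 166.1 [16. 40.]
side 105 [487.5 326.9] 45.1 159.5 [16. 41.]
side 116 [574.9 392.7] 45.0 2.6 [15. 40.]
side 123 [491.9 394.3] 44.8 173.8 [16. 40.]
top 572 [4.6603e+02 5.2540e+01 9.2000e-02 5.0000e-03]
[-67.96885174  51.86385504]
side 277 [ 4.66183e+02  5.20530e+01  8.90000e-02 -4.00000e-03]
[-69.47806628  53.41198419]
```

View pics/c5.png

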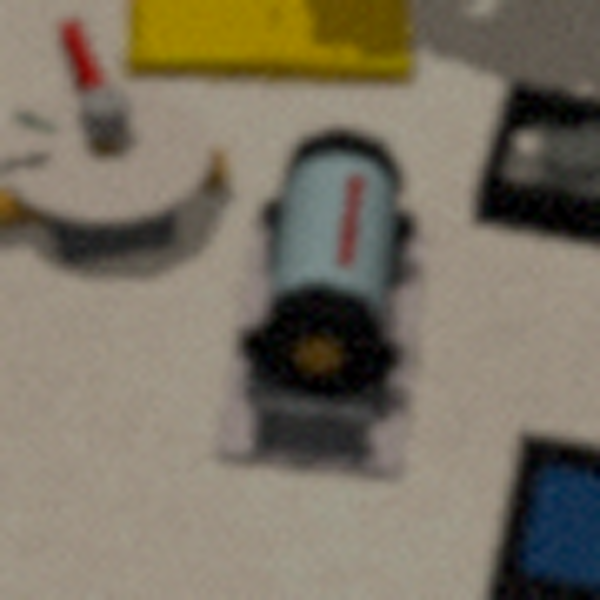

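The cap's end at (320,350) sits in the V and the reservoir is level and centred. Its axis measures about 52 mm, which matches the octagonal cap's corners resting on the V flanks, so it's seated. Next I'll lower block 1.

>>> apply_moves --targets '[[5, [0.5, 0, -30], [0, 0, 0]], [5, [0.5, 0, -48], [0, 0, 0]], [5, [0.5, 0, -56], [0, 0, 0]], [5, [0.5, 0, -60], [0, 0, 0]], [5, [0.5, 0, -60], [0, 0, 0]], [45, [0.5, 0, -60], [0, 0, 0]], [45, [0.5, 0, -59], [0, 0, 0]], [45, [0.5, 0, -58], [0, 0, 0]], [45, [0.5, 0, -20], [0, 0, 0]], [45, [0.5, 0, 30], [0, 0, 0]], [45, [0, 50, 60], [0, 0, 0]], [45, [10, 100, 80], [0, 0, 0]], [45, [15, 150, 80], [0, 0, 0]], [45, [20, 200, 80], [0, 0, 0]], [45, [25, 250, 80], [0, 0, 0]], [45, [25, 300, 80], [0, 0, 0]], [45, [26, 350, 80], [0, 0, -4]], [45, [27, 400, 80], [0, 0, -8]], [45, [27, 450, 80], [0, 0, -14]], [45, [28, 500, 70], [0, 0, -21]]]'

```text
time_s: 19.75
eef_pos: [486.6, 256.6, 164.2]
ee_rot: [-0.0, 0.984, -0.18, -0.0]
force: [1.6, -0.2, -0.3]
grip_width: 0.522
grip_force: 0.0
```

```bash
python3 - <<'E'
from st import *
o=look(5)
for n in o:
    for r in ridges(o,n,box=(420,570,-410,-190)): print("tray",n,*r)
    for r in ridges(o,n,box=(400,640,180,430)): print(n,*r)
E
```

```text
19.75 [0.27 0.43 1.52 0.   1.2  2.2 ] [486.6 256.6 164.2] t [-0.001  0.    -1.   ] psi -20.7 0.522 0.0
tray top 97 [ 458.8 -231. ] 46.1 0.9 [15. 42.]
top 22 [572.  310.4] 45.1 18.6 [10. 17.]
top 92 [547.9 247.6] 45.7 164.8 [15. 41.]
side 89 [548.1 249.1] 44.8 165.3 [17. 39.]
side 101 [560.  315.8] 44.8 164.0 [16. 40.]
side 106 [488.5 326.6] 44.7 161.1 [16. 41.]
side 116 [574.8 392.8] 44.9 2.4 [16. 40.]
side 123 [491.8 394.2] 44.8 173.3 [16. 40.]
```

>>> apply_moves --targets '[[45, [0.5, 40, 0], [0, 0, 0.5]], [45, [0.5, 70, -30], [0, 0, 0.5]], [45, [0.5, 70, -80], [0, 0, 0.5]], [45, [0.5, 70, -115], [0, 0, 0.5]], [45, [0.5, 70, -128], [0, 0, 0.5]], [45, [0.5, 70, -134], [0, 0, 0.5]], [45, [0.5, 70, -134], [0, 0, 0.5]], [5, [0.5, 70, -134], [0, 0, 0.5]], [5, [0.5, 70, -134], [0, 0, 0.5]], [5, [0.5, 70, -134], [0, 0, 0.5]], [5, [0.5, 70, -134], [0, 0, 0.5]], [5, [0.5, 70, -134], [0, 0, 0.5]], [5, [0.5, 70, -100], [0, 0, 0.5]], [5, [0.5, 70, -50], [0, 0, 0.5]], [5, [0.5, 70, 0], [0, 0, 0.5]], [5, [0.5, 20, 10], [0, 0, 6]], [5, [0.5, -30, 10], [0, 0, 12]], [5, [0.5, -80, 10], [0, 0, 18]], [5, [0.5, -130, 10], [0, 0, 21]], [5, [0.5, -180, 10], [0, 0, 21]]]'

```text
time_s: 21.85
eef_pos: [486.4, 73.4, 173.5]
ee_rot: [0.001, 1.0, 0.006, -0.001]
force: [1.5, 0.6, -2.5]
grip_width: 0.141
grip_force: 69.3
```

>>> apply_moves --targets '[[5, [10, -50, 0], [0, 0, 0]], [5, [20, -100, 0], [0, 0, 0]], [5, [30, -150, 0], [0, 0, 0]], [5, [40, -200, 0], [0, 0, 0]], [5, [42.5, -250, 0], [0, 0, 0]], [5, [42.5, -298, -10], [0, 0, 0]], [5, [42.5, -308, -50], [0, 0, 0]], [5, [42.5, -308, -90], [0, 0, 0]], [5, [42.5, -308, -120], [0, 0, 0]], [5, [42.5, -308, -130], [0, 0, 0]], [5, [42.5, -308, -130], [0, 0, 0]], [5, [42.5, -308, -130], [0, 0, 0]]]'

```text
time_s: 23.05
eef_pos: [530.3, -233.2, 44.7]
ee_rot: [0.002, 1.0, 0.005, -0.001]
force: [0.4, -0.3, -2.9]
grip_width: 0.139
grip_force: 69.4
```

>>> apply_moves --targets '[[5, [-0.5, 1.5, -8], [0, 0, 0]], [5, [-0.5, 1.5, -12.5], [0, 0, 0]], [5, [-0.5, 1.5, -12.5], [0, 0, 0]], [45, [-0.5, 1.5, -12.5], [0, 0, 0]], [45, [-0.5, 1.5, -12], [0, 0, 0]], [45, [-0.5, 1.5, -11], [0, 0, 0]], [45, [-0.5, 1.5, 30], [0, 0, 0]], [45, [-0.5, 1.5, 80], [0, 0, 0]], [45, [-0.5, 50, 115], [0, 0, 0]], [45, [0, 100, 120], [0, 0, 0]], [45, [0, 150, 120], [0, 0, 0]], [45, [0, 200, 120], [0, 0, 0]], [45, [5, 250, 120], [0, 0, 0]], [45, [10, 300, 120], [0, 0, 0]], [45, [15, 350, 120], [0, 0, 0]], [45, [18, 400, 120], [0, 0, -5]], [45, [18, 440, 120], [0, 0, -10]], [45, [18, 480, 120], [0, 0, -16]], [45, [18, 480, 120], [0, 0, -16]]]'

```text
time_s: 24.95
eef_pos: [546.5, 251.6, 162.9]
ee_rot: [0.0, 0.991, -0.134, -0.002]
force: [0.7, -1.6, 0.6]
grip_width: 0.524
grip_force: 0.0
```

```bash
python3 - <<'E'
from st import *
o=look(5)
for n in o:
    for r in ridges(o,n,box=(420,570,-410,-190)): print("tray",n,*r)
    for r in ridges(o,n,box=(400,640,180,430)): print(n,*r)
E
```

```text
24.95 [0.24 0.54 1.35 0.   1.26 2.07] [546.5 251.6 162.9] t [-0.003  0.    -1.   ] psi -15.3 0.524 0.0
tray top 93 [ 528.5 -229.5] 45.9 178.8 [15. 40.]
tray top 97 [ 458.8 -231.1] 45.8 0.8 [15. 41.]
top 48 [541.6 246.7] 45.7 154.1 [12. 40.]
side 95 [548.3 249.7] 45.3 165.1 [17. 40.]
side 102 [560.3 315.9] 45.2 165.2 [16. 40.]
side 114 [575.  392.5] 44.9 2.5 [15. 39.]
side 123 [492.3 394.2] 45.0 175.1 [16. 40.]
```

>>> apply_moves --targets '[[45, [1, -1.5, -40], [0, 0, 0]], [45, [1, -1.5, -90], [0, 0, 0]], [45, [1, -1.5, -120], [0, 0, 0]], [45, [1, -1.5, -132.5], [0, 0, 0]], [45, [1, -1.5, -132.5], [0, 0, 0]], [5, [1, -1.5, -132.5], [0, 0, 0]], [5, [1, -1.5, -132.5], [0, 0, 0]], [5, [1, -1.5, -132.5], [0, 0, 0]], [5, [1, -1.5, -132.5], [0, 0, 0]], [5, [1, -1.5, -132.5], [0, 0, 0]], [5, [1, -1.5, -100], [0, 0, 0]], [5, [1, -1.5, -50], [0, 0, 0]], [5, [0, -20, 0], [0, 0, 0]], [5, [-10, -60, 10], [0, 0, 8]], [5, [-20, -100, 10], [0, 0, 16]], [5, [-30, -150, 10], [0, 0, 16]], [5, [-40, -200, 10], [0, 0, 16]], [5, [-50, -250, 10], [0, 0, 16]], [5, [-60, -300, 10], [0, 0, 16]], [5, [-70, -350, 10], [0, 0, 16]]]'

```text
time_s: 27.05
eef_pos: [477.5, -99.6, 173.6]
ee_rot: [0.001, 1.0, 0.005, -0.001]
force: [2.1, -1.4, -3.5]
grip_width: 0.14
grip_force: 69.5
```

```bash
python3 -c "import st"
```

```text
27.05 [-0.44  0.29  1.69 -0.    1.16  1.12] [477.5 -99.6 173.6] t [-0.002 -0.002 -1.   ] psi 0.6 0.14 69.45589184761047
```

>>> apply_moves --targets '[[5, [-5, -50, 0], [0, 0, 0]], [5, [-10, -100, 0], [0, 0, 0]], [5, [-16, -150, 0], [0, 0, 0]], [5, [-16, -190, -10], [0, 0, 0]], [5, [-16, -200, -50], [0, 0, 0]], [5, [-16, -200, -90], [0, 0, 0]], [5, [-16, -200, -120], [0, 0, 0]], [5, [-16, -200, -125], [0, 0, 0]], [5, [-16, -200, -125], [0, 0, 0]], [5, [-16, -200, -125], [0, 0, 0]]]'

```text
time_s: 28.05
eef_pos: [463.2, -298.6, 49.9]
ee_rot: [0.002, 1.0, 0.005, -0.001]
force: [0.7, 0.9, -3.7]
grip_width: 0.143
grip_force: 69.4
```

>>> apply_moves --targets '[[5, [-2.5, -3, -8], [0, 0, 0]], [5, [-2.5, -3, -15], [0, 0, 0]], [5, [-2.5, -3, -18], [0, 0, 0]], [5, [-2.5, -3, -18], [0, 0, 0]], [45, [-2.5, -3, -18], [0, 0, 0]], [45, [-2.5, -3, -17], [0, 0, 0]], [45, [-2.5, -3, -16], [0, 0, 0]], [45, [-2.5, -3, 30], [0, 0, 0]], [45, [-2.5, 0, 75], [0, 0, 0]], [45, [0, 45, 115], [0, 0, 0]], [45, [10, 90, 115], [0, 0, 0]], [45, [20, 140, 115], [0, 0, 0]], [45, [30, 190, 115], [0, 0, 0]], [45, [40, 235, 115], [0, 0, 0]], [45, [50, 280, 115], [0, 0, 0]], [45, [60, 325, 115], [0, 0, 0]], [45, [70, 370, 115], [0, 0, 0]], [45, [80, 415, 115], [0, 0, 0]], [45, [90, 460, 115], [0, 0, -8]], [45, [97, 500, 115], [0, 0, -15]]]'

```text
time_s: 30.05
eef_pos: [559.5, 204.4, 162.8]
ee_rot: [0.001, 0.992, -0.128, -0.002]
force: [0.6, -0.8, -0.2]
grip_width: 0.528
grip_force: 0.0
```

```bash
python3 - <<'E'
from st import *
o=look(5)
for n in o:
    for r in ridges(o,n,box=(420,570,-410,-190)): print("tray",n,*r)
    for r in ridges(o,n,box=(400,640,180,430)): print(n,*r)
E
```

```text
30.05 [ 0.15  0.53  1.37 -0.    1.25  1.98] [559.5 204.4 162.8] t [-0.003 -0.001 -1.   ] psi -14.7 0.528 0.0
tray top 95 [ 528.6 -229.2] 45.7 179.8 [15. 41.]
tray top 95 [ 459.  -231.1] 45.8 0.9 [15. 41.]
tray top 90 [ 457.1 -299.4] 45.9 176.9 [15. 41.]
top 37 [553.8 316.9] 45.2 151.3 [13. 19.]
side 103 [560.  315.8] 44.8 165.7 [15. 40.]
side 117 [575.3 392.8] 44.9 4.2 [15. 40.]
side 121 [492.1 394. ] 44.9 174.1 [16. 39.]
```

>>> apply_moves --targets '[[45, [1, 50, 0], [0, 0, 0]], [45, [1, 100, -10], [0, 0, 0]], [45, [1, 111, -50], [0, 0, 0]], [45, [1, 111, -95], [0, 0, 0]], [45, [1, 111, -122], [0, 0, 0]], [45, [1, 111, -132.5], [0, 0, 0]], [45, [1, 111, -132.5], [0, 0, 0]], [5, [1, 111, -132.5], [0, 0, 0]], [5, [1, 111, -132.5], [0, 0, 0]], [5, [1, 111, -132.5], [0, 0, 0]], [5, [1, 111, -132.5], [0, 0, 0]], [5, [1, 111, -132.5], [0, 0, 0]], [5, [1, 111, -100], [0, 0, 0]], [5, [1, 111, -50], [0, 0, 0]], [5, [0, 80, -5], [0, 0, 0]], [5, [-5, 30, 10], [0, 0, 8]], [5, [-8, -20, 10], [0, 0, 15.5]], [5, [-12, -70, 10], [0, 0, 15.5]], [5, [-16, -120, 10], [0, 0, 15.5]], [5, [-20, -170, 10], [0, 0, 15.5]]]'

```text
time_s: 32.15
eef_pos: [539.1, 36.6, 173.2]
ee_rot: [0.001, 1.0, 0.009, -0.002]
force: [-0.0, -1.2, -3.2]
grip_width: 0.141
grip_force: 69.4
```

>>> apply_moves --targets '[[5, [-3, -50, 0], [0, 0, 0]], [5, [-6, -100, 0], [0, 0, 0]], [5, [-9, -150, 0], [0, 0, 0]], [5, [-9, -200, 0], [0, 0, 0]], [5, [-9, -250, 0], [0, 0, 0]], [5, [-9, -300, 0], [0, 0, 0]], [5, [-9, -338, -10], [0, 0, 0]], [5, [-9, -338, -50], [0, 0, 0]], [5, [-9, -338, -90], [0, 0, 0]], [5, [-9, -338, -120], [0, 0, 0]], [5, [-9, -338, -125], [0, 0, 0]], [5, [-9, -338, -125], [0, 0, 0]], [5, [-9, -338, -125], [0, 0, 0]]]'

```text
time_s: 33.45
eef_pos: [531.7, -300.2, 50.0]
ee_rot: [0.002, 1.0, 0.009, -0.0]
force: [0.4, -0.2, -2.6]
grip_width: 0.14
grip_force: 69.5
```

>>> apply_moves --targets '[[5, [-0.5, -2, -8], [0, 0, 0]], [5, [-0.5, -2, -15], [0, 0, 0]], [5, [-0.5, -2, -18], [0, 0, 0]], [5, [-0.5, -2, -18], [0, 0, 0]], [45, [-0.5, -2, -18], [0, 0, 0]], [45, [-0.5, -2, -17], [0, 0, 0]], [45, [-0.5, -2, -16], [0, 0, 0]], [45, [-0.5, -2, 30], [0, 0, 0]], [45, [-0.5, 0, 75], [0, 0, 0]], [45, [-5, 45, 115], [0, 0, 0]], [45, [-10, 95, 115], [0, 0, 0]], [45, [-15, 145, 115], [0, 0, 0]], [45, [-20, 195, 115], [0, 0, 0]], [45, [-25, 245, 115], [0, 0, 0]], [45, [-30, 295, 115], [0, 0, 0]], [45, [-35, 345, 115], [0, 0, 0]], [45, [-39, 395, 115], [0, 0, 0]], [45, [-39, 445, 115], [0, 0, 0]], [45, [-39, 495, 115], [0, 0, -4]], [45, [-39, 540, 115], [0, 0, -7]]]'

```text
time_s: 35.45
eef_pos: [491.6, 237.8, 163.1]
ee_rot: [0.001, 0.999, -0.053, -0.001]
force: [0.8, -0.5, -0.2]
grip_width: 0.528
grip_force: 0.0
```

```bash
python3 - <<'E'
from st import *
o=look(5)
for n in o:
    for r in ridges(o,n,box=(420,570,-410,-190)): print("tray",n,*r)
    for r in ridges(o,n,box=(400,640,180,430)): print(n,*r)
E
```

```text
35.45 [ 0.24  0.42  1.53 -0.    1.19  1.91] [491.6 237.8 163.1] t [-0.003 -0.001 -1.   ] psi -6.1 0.528 0.0
tray top 94 [ 528.8 -229.3] 46.0 0.2 [15. 41.]
tray top 74 [ 527.9 -300.2] 45.1 0.5 [12. 39.]
tray top 96 [ 459.5 -231. ] 45.7 1.6 [15. 40.]
tray top 89 [ 457.2 -299.5] 45.7 177.6 [14. 41.]
side 114 [575.2 392.6] 44.6 3.4 [15. 40.]
side 119 [492.3 394. ] 45.1 174.1 [15. 40.]
```

>>> apply_moves --targets '[[45, [0.7, 50, 0], [0, 0, 0]], [45, [0.7, 100, 0], [0, 0, 0]], [45, [0.7, 145, -10], [0, 0, 0]], [45, [0.7, 156, -50], [0, 0, 0]], [45, [0.7, 156, -95], [0, 0, 0]], [45, [0.7, 156, -122], [0, 0, 0]], [45, [0.7, 156, -132.5], [0, 0, 0]], [45, [0.7, 156, -132.5], [0, 0, 0]], [5, [0.7, 156, -132.5], [0, 0, 0]], [5, [0.7, 156, -132.5], [0, 0, 0]], [5, [0.7, 156, -132.5], [0, 0, 0]], [5, [0.7, 156, -132.5], [0, 0, 0]], [5, [0.7, 156, -132.5], [0, 0, 0]], [5, [0.7, 156, -100], [0, 0, 0]], [5, [0.7, 156, -50], [0, 0, 0]], [5, [0, 130, -5], [0, 0, 0]], [5, [-5, 80, 10], [0, 0, 7]], [5, [-8, 30, 10], [0, 0, 7]], [5, [-12, -20, 10], [0, 0, 7]], [5, [-16, -70, 10], [0, 0, 7]]]'

```text
time_s: 37.55
eef_pos: [475.5, 168.0, 173.3]
ee_rot: [0.001, 1.0, 0.009, -0.001]
force: [1.4, -1.3, -2.5]
grip_width: 0.141
grip_force: 69.2
```

>>> apply_moves --targets '[[5, [-3, -50, 0], [0, 0, 0]], [5, [-6, -100, 0], [0, 0, 0]], [5, [-9, -150, 0], [0, 0, 0]], [5, [-11, -200, 0], [0, 0, 0]], [5, [-13, -250, 0], [0, 0, 0]], [5, [-13, -300, 0], [0, 0, 0]], [5, [-13, -350, 0], [0, 0, 0]], [5, [-13, -400, 0], [0, 0, 0]], [5, [-13, -450, 0], [0, 0, 0]], [5, [-13, -500, 0], [0, 0, 0]], [5, [-13, -538, -10], [0, 0, 0]], [5, [-13, -538, -50], [0, 0, 0]], [5, [-13, -538, -90], [0, 0, 0]], [5, [-13, -538, -120], [0, 0, 0]], [5, [-13, -538, -125], [0, 0, 0]], [5, [-13, -538, -125], [0, 0, 0]], [5, [-13, -538, -125], [0, 0, 0]]]'

```text
time_s: 39.25
eef_pos: [464.0, -369.0, 50.0]
ee_rot: [0.002, 1.0, 0.009, -0.001]
force: [1.3, 0.1, -2.2]
grip_width: 0.149
grip_force: 69.3
```

>>> apply_moves --targets '[[5, [0, -2, -8], [0, 0, 0]], [5, [0, -2, -15], [0, 0, 0]], [5, [0, -2, -18], [0, 0, 0]], [5, [0, -2, -18], [0, 0, 0]], [45, [0, -2, -18], [0, 0, 0]], [45, [0, -2, -17], [0, 0, 0]], [45, [0, -2, -16], [0, 0, 0]], [45, [0, -2, 30], [0, 0, 0]], [45, [0, 0, 75], [0, 0, 0]], [45, [10, 45, 115], [0, 0, 0]], [45, [20, 95, 115], [0, 0, 0]], [45, [35, 140, 115], [0, 0, 0]], [45, [50, 185, 115], [0, 0, 0]], [45, [65, 230, 115], [0, 0, 0]], [45, [75, 275, 115], [0, 0, 0]], [45, [85, 325, 115], [0, 0, 0]], [45, [95, 370, 115], [0, 0, 0]], [45, [105, 415, 115], [0, 0, 0]], [45, [110, 465, 115], [0, 0, 0]], [45, [110, 510, 115], [0, 0, 2]]]'

```text
time_s: 41.25
eef_pos: [573.4, 144.1, 162.8]
ee_rot: [0.001, 1.0, 0.027, -0.001]
force: [0.8, 0.2, -0.1]
grip_width: 0.527
grip_force: 0.0
```

```bash
python3 - <<'E'
from st import *
o=look(5)
for n in o:
    for r in ridges(o,n,box=(420,570,-410,-190)): print("tray",n,*r)
    for r in ridges(o,n,box=(400,640,180,430)): print(n,*r)
E
```

```text
41.25 [ 0.05  0.52  1.38 -0.    1.25  1.57] [573.4 144.1 162.8] t [-0.003 -0.002 -1.   ] psi 3.1 0.527 0.0
tray top 94 [ 528.6 -229.5] 45.5 179.9 [15. 40.]
tray top 77 [ 528.4 -299.9] 45.7 0.6 [13. 39.]
tray top 96 [ 467.3 -240.3] 45.6 0.3 [15. 41.]
tray top 90 [ 457.1 -299.4] 45.4 176.7 [14. 41.]
tray top 96 [ 459.9 -367.7] 45.7 0.3 [16. 39.]
top 92 [573.  391.7] 45.4 1.7 [17. 38.]
tray side 46 [ 458.3 -299.7] 44.6 1.9 [20. 41.]
tray side 45 [ 528.9 -229.5] 45.9 173.2 [16. 40.]
tray side 47 [ 468.4 -240.9] 45.7 3.0 [17. 40.]
side 117 [575.1 392.6] 44.3 3.1 [16. 39.]
```

>>> apply_moves --targets '[[45, [1, 50, 0], [0, 0, 0]], [45, [1, 100, 0], [0, 0, 0]], [45, [1, 150, 0], [0, 0, 0]], [45, [1, 200, 0], [0, 0, 0]], [45, [1, 240, -10], [0, 0, 0]], [45, [1, 249, -50], [0, 0, 0]], [45, [1, 249, -95], [0, 0, 0]], [45, [1, 249, -122], [0, 0, 0]], [45, [1, 249, -132.5], [0, 0, 0]], [45, [1, 249, -132.5], [0, 0, 0]], [5, [1, 249, -132.5], [0, 0, 0]], [5, [1, 249, -132.5], [0, 0, 0]], [5, [1, 249, -132.5], [0, 0, 0]], [5, [1, 249, -132.5], [0, 0, 0]], [5, [1, 249, -132.5], [0, 0, 0]], [5, [1, 249, -100], [0, 0, 0]], [5, [1, 249, -50], [0, 0, 0]], [5, [1, 220, -5], [0, 0, 0]], [5, [0, 170, 10], [0, 0, -2]], [5, [0, 120, 10], [0, 0, -2]]]'

```text
time_s: 43.35
eef_pos: [573.7, 265.9, 176.2]
ee_rot: [0.0, 1.0, 0.01, 0.001]
force: [1.5, -1.3, -2.5]
grip_width: 0.145
grip_force: 69.0
```

>>> apply_moves --targets '[[5, [-3, -50, 0], [0, 0, 0]], [5, [-6, -100, 0], [0, 0, 0]], [5, [-9, -150, 0], [0, 0, 0]], [5, [-12, -200, 0], [0, 0, 0]], [5, [-15, -250, 0], [0, 0, 0]], [5, [-18, -300, 0], [0, 0, 0]], [5, [-21, -350, 0], [0, 0, 0]], [5, [-24, -400, 0], [0, 0, 0]], [5, [-27, -450, 0], [0, 0, 0]], [5, [-30, -500, 0], [0, 0, 0]], [5, [-33, -550, 0], [0, 0, 0]], [5, [-36, -600, 0], [0, 0, 0]], [5, [-40, -634, -10], [0, 0, 0]], [5, [-40, -634, -50], [0, 0, 0]], [5, [-40, -634, -90], [0, 0, 0]], [5, [-40, -634, -120], [0, 0, 0]], [5, [-40, -634, -125], [0, 0, 0]], [5, [-40, -634, -125], [0, 0, 0]], [5, [-40, -634, -125], [0, 0, 0]]]'

```text
time_s: 45.25
eef_pos: [534.1, -368.2, 50.1]
ee_rot: [0.002, 1.0, 0.009, -0.0]
force: [0.4, 0.1, -2.4]
grip_width: 0.141
grip_force: 69.0
```

>>> apply_moves --targets '[[5, [0, -2, -8], [0, 0, 0]], [5, [0, -2, -15], [0, 0, 0]], [5, [0, -2, -18], [0, 0, 0]], [5, [0, -2, -18], [0, 0, 0]], [45, [0, -2, -18], [0, 0, 0]], [45, [0, -2, -17], [0, 0, 0]], [45, [0, -2, -16], [0, 0, 0]], [45, [0, -2, 30], [0, 0, 0]], [45, [0, 0, 75], [0, 0, 0]], [45, [0, 50, 115], [0, 0, 0]], [45, [0, 100, 125], [0, 0, 0]], [45, [0, 150, 125], [0, 0, 0]], [45, [0, 200, 125], [0, 0, 0]], [45, [0, 250, 125], [0, 0, 0]], [45, [0, 300, 125], [0, 0, 0]], [45, [0, 350, 125], [0, 0, 0]]]'

```text
time_s: 46.85
eef_pos: [532.9, -28.8, 172.9]
ee_rot: [0.001, 1.0, 0.009, -0.001]
force: [0.5, 0.1, 0.3]
grip_width: 0.523
grip_force: 0.0
```

```bash
python3 - <<'E'
from st import *
o=look(5)
for n in o:
    for r in ridges(o,n,box=(420,570,-410,-190)): print("tray",n,*r)
im,D,C,H=o["top"]; im2=o["side"][0]
a=cv2.resize(im[180:265,310:420],(0,0),fx=5,fy=5,interpolation=cv2.INTER_CUBIC); cv2.imwrite("pics/t7.png",a)
E
```

```text
46.85 [-0.27  0.39  1.55 -0.    1.2   1.28] [532.9 -28.8 172.9] t [-0.003 -0.002 -1.   ] psi 1.0 0.523 0.0
tray top 82 [ 533.  -367.9] 45.3 179.8 [13. 41.]
tray top 95 [ 528.4 -229.4] 46.0 179.0 [15. 40.]
tray top 77 [ 527.6 -300.3] 45.4 0.6 [13. 40.]
tray top 96 [ 467.6 -240.4] 45.6 1.8 [15. 40.]
tray top 90 [ 457.7 -299.5] 45.7 179.0 [14. 42.]
tray top 94 [ 459.6 -367.9] 45.5 179.5 [16. 39.]
tray side 40 [ 461.1 -369.1] 44.9 0.6 [20. 43.]
tray side 44 [ 457.6 -300.5] 44.6 2.1 [16. 41.]
tray side 48 [ 468.6 -240.6] 45.1 7.5 [20. 40.]
```

View pics/t7.png

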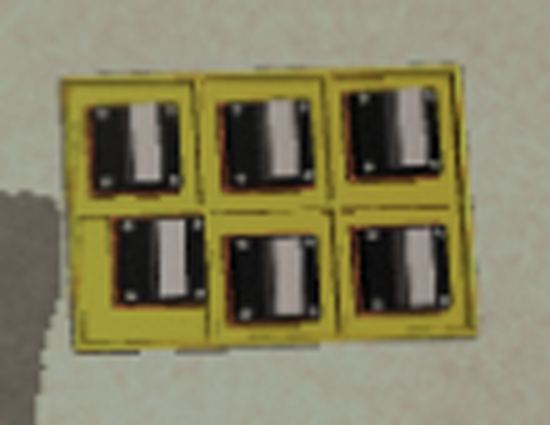

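The block in the near-left bay at (160,260) was knocked against the dividers but is still inside its bay. I'll recentre it for safety.

>>> apply_moves --targets '[[45, [-15, -50, 0], [0, 0, 0]], [45, [-30, -100, 0], [0, 0, 0]], [45, [-45, -150, 0], [0, 0, 0]], [45, [-60, -195, 0], [0, 0, 0]], [45, [-64.5, -211, -20], [0, 0, 0]], [45, [-64.5, -211, -60], [0, 0, 0]], [45, [-64.5, -211, -100], [0, 0, 0]], [45, [-64.5, -211, -130], [0, 0, 0]], [45, [-64.5, -211, -142], [0, 0, 0]], [45, [-64.5, -211, -142], [0, 0, 0]], [5, [-64.5, -211, -142], [0, 0, 0]], [5, [-64.5, -211, -142], [0, 0, 0]], [5, [-64.5, -211, -142], [0, 0, 0]], [5, [-64.5, -211, -142], [0, 0, 0]], [5, [-64.5, -211, -142], [0, 0, 0]], [5, [-64.5, -211, -130], [0, 0, 0]], [5, [-64.5, -211, -115], [0, 0, 0]], [5, [-72.5, -202, -115], [0, 0, 0]], [5, [-72.5, -202, -115], [0, 0, 0]]]'

```text
time_s: 48.85
eef_pos: [460.3, -232.1, 58.7]
ee_rot: [0.001, 1.0, 0.009, -0.002]
force: [0.0, -0.8, -3.6]
grip_width: 0.14
grip_force: 69.1
```

```bash
python3 -c "import st"
```

```text
48.85 [-0.69  0.5   1.72 -0.    0.92  0.86] [ 460.3 -232.1   58.7] t [-0.003 -0.002 -1.   ] psi 1.1 0.14 69.12068009376526
```

>>> apply_moves --targets '[[5, [0, 0, -15], [0, 0, 0]], [5, [0, 0, -24], [0, 0, 0]], [5, [0, 0, -27], [0, 0, 0]], [5, [0, 0, -27], [0, 0, 0]], [45, [0, 0, -27], [0, 0, 0]], [45, [0, 0, -26], [0, 0, 0]], [45, [0, 0, -25], [0, 0, 0]], [45, [0, 0, 20], [0, 0, 0]], [45, [0, 0, 70], [0, 0, 0]], [45, [0, 20, 110], [0, 0, 0]], [45, [30, 50, 110], [0, 0, -8]], [45, [60, 70, 110], [0, 0, -16]], [45, [90, 90, 110], [0, 0, -24]], [45, [110, 100, 110], [0, 0, -32]], [40, [125, 100, 100], [0, 0, -40]], [40, [125, 100, 90], [0, 0, -48]], [40, [125, 100, 80], [0, 0, -56]], [40, [125, 100, 80], [0, 0, -64]], [40, [125, 100, 80], [0, 0, -72]], [40, [125, 100, 80], [0, 0, -72]]]'

```text
time_s: 50.85
eef_pos: [585.7, -132.8, 137.6]
ee_rot: [-0.0, 0.814, -0.581, -0.002]
force: [0.4, 0.2, -0.2]
grip_width: 0.468
grip_force: 0.0
```

```bash
python3 - <<'E'
from st import *
o=look(5)
for n in o:
    for r in ridges(o,n,box=(420,570,-410,-190)): print("tray",n,*r)
    for r in ridges(o,n,box=(400,640,180,430)): print(n,*r)
    for r in ridges(o,n,box=(330,720,70,430)): print("any",n,*r)
    C=o[n][2]; X,Y,Z=np.moveaxis(C,-1,0); q=C[(X>425)&(X<505)&(Y>-45)&(Y<25)&(Z>52)&(Z<90)]; print(n,len(q),np.median(q,axis=0).round(1))
E
```

```text
50.85 [-0.42  0.56  1.38  0.    1.21  2.39] [ 585.7 -132.8  137.6] t [-0.003  0.003 -1.   ] psi -71.0 0.468 0.0
tray top 80 [ 533.4 -368. ] 45.4 2.2 [13. 41.]
tray top 76 [ 528.2 -300.1] 45.8 1.0 [13. 40.]
tray top 97 [ 460.1 -231. ] 45.2 3.3 [15. 40.]
tray top 91 [ 456.9 -299.3] 45.7 176.1 [15. 42.]
tray top 91 [ 459.7 -368. ] 45.4 179.9 [16. 38.]
any top 40 [714.4 199.7] 49.2 91.3 [11. 24.]
any top 29 [709.1 288.8] 47.3 114.0 [ 8. 45.]
top 259 [469.8  10.   74.1]
tray side 24 [ 523.2 -366.4] 45.5 155.1 [20. 25.]
tray side 41 [ 460.9 -368. ] 45.8 3.3 [18. 44.]
tray side 44 [ 528.8 -300.7] 45.2 179.9 [20. 38.]
tray side 46 [ 458.6 -300.1] 44.6 4.1 [19. 41.]
tray side 47 [ 528.6 -229. ] 45.1 172.1 [18. 40.]
tray side 50 [ 460.1 -231.1] 44.9 4.9 [17. 44.]
any side 36 [715.3 202.1] 48.7 88.8 [10. 25.]
any side 44 [709.7 320.2] 45.8 67.9 [ 9. 42.]
side 272 [465.2  -7.2  73.6]
```

>>> apply_moves --targets '[[40, [-0.4, 1, -40], [0, 0, 0]], [40, [-0.4, 1, -70], [0, 0, 0]], [40, [-0.4, 1, -82], [0, 0, 0]], [40, [-0.4, 1, -82], [0, 0, 0]], [5, [-0.4, 1, -82], [0, 0, 0]], [5, [-0.4, 1, -82], [0, 0, 0]], [5, [-0.4, 1, -82], [0, 0, 0]], [5, [-0.4, 1, -82], [0, 0, 0]], [5, [-0.4, 1, -82], [0, 0, 0]]]' --squeeze 40

```text
time_s: 51.85
eef_pos: [586.1, -132.2, 57.4]
ee_rot: [-0.0, 0.814, -0.58, -0.0]
force: [-1.4, -0.7, 6.6]
grip_width: 0.102
grip_force: 44.6
```

>>> apply_moves --targets '[[5, [5.7, 2.4, 0], [0, 0, 7.5]], [5, [11.1, 5.5, 0], [0, 0, 15]], [5, [16, 9.3, 0], [0, 0, 22.5]], [5, [20.4, 13.7, 0], [0, 0, 30]], [5, [24.1, 18.6, 0], [0, 0, 37.5]], [5, [27.2, 24, 0], [0, 0, 45]], [5, [27.2, 24, 0], [0, 0, 45]], [5, [27.2, 24, 0], [0, 0, 45]]]'

```text
time_s: 52.65
eef_pos: [613.2, -107.9, 57.4]
ee_rot: [0.001, 0.975, -0.224, -0.001]
force: [-2.0, 0.6, 7.4]
grip_width: 0.104
grip_force: 44.7
```

```bash
python3 - <<'E'
from st import *
r=p[:2]-[570,-87]; print(np.hypot(*r),np.degrees(np.arctan2(r[1],r[0])),s["force"])
E
```

```text
52.65 [-0.36  0.7   1.37 -0.    1.07  1.66] [ 613.2 -107.9   57.4] t [-0.002 -0.001 -1.   ] psi -25.9 0.104 44.65959012508392
48.00961179160291 -25.80725009044361 [-1.97220189  0.63432903  7.43972475]
```

>>> apply_moves --targets '[[40, [0, 0, 0], [0, 0, 0]], [40, [0, 0, 0], [0, 0, 0]], [40, [0, 0, 0], [0, 0, 0]], [40, [0, 0, 0], [0, 0, 0]], [40, [0, 0, 40], [0, 0, 0]], [40, [0, 0, 90], [0, 0, 0]], [40, [-40, 0, 140], [0, 0, 0]], [40, [-80, 0, 180], [0, 0, 0]], [40, [-130, 0, 200], [0, 0, 0]], [40, [-180, 0, 200], [0, 0, 0]], [40, [-230, 0, 200], [0, 0, 0]], [40, [-250, 0, 200], [0, 0, 0]]]'

```text
time_s: 53.85
eef_pos: [360.4, -107.3, 256.0]
ee_rot: [0.001, 0.974, -0.224, -0.001]
force: [0.4, 0.1, 0.8]
grip_width: 0.468
grip_force: 0.0
```

```bash
python3 - <<'E'
from st import *
o=look(5)
for n in o:
    im,D,C,H=o[n]; X,Y,Z=np.moveaxis(C,-1,0)
    m=((H[...,0]<6)|(H[...,0]>174))&(H[...,1]>150)&(X>480)&(X<660)&(Y>-180)&(Y<0)&(Z>62)
    P=C[m]; c=P.mean(0); 
    if len(P)>9: w,v=np.linalg.eigh(np.cov((P[:,:2]-c[:2]).T)); print(n,len(P),rect(P),"from pivot",np.degrees(np.arctan2(c[1]+87,c[0]-570)),"pca",np.degrees(np.arctan(v[1,1]/v[0,1])))
im=o["top"][0]; cv2.imwrite("pics/t8.png",cv2.resize(im[150:260,200:420],(800,400),interpolation=cv2.INTER_CUBIC))
cv2.imwrite("pics/s8.png",cv2.resize(o["side"][0],(800,600)))
E
```

```text
53.85 [-0.6  -0.05  1.85 -0.    1.34  1.42] [ 360.4 -107.3  256. ] t [-0.003 -0.001 -1.   ] psi -25.9 0.468 0.0
top 59 (array([ 602.6, -102.3]), array([ 7.5, 47.7]), 65.5) from pivot -25.46001182863426 pca -24.74704265355339
side 49 (array([ 603.4, -100.7]), array([10.8, 43.3]), 66.8) from pivot -20.890210884089917 pca -24.055489789809975
```

View pics/t8.png

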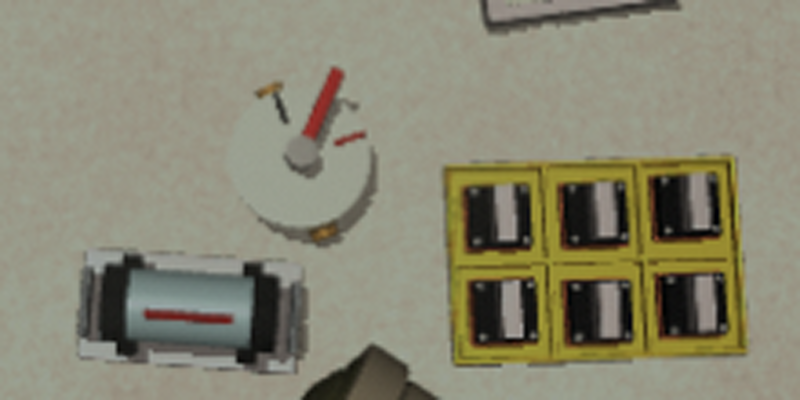

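View pics/s8.png

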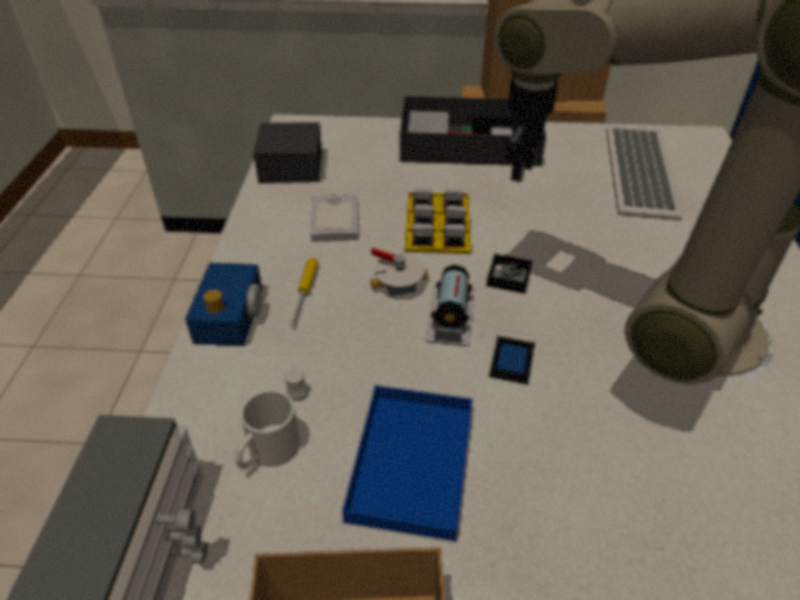

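All six blocks are in separate bays, the reservoir lies in the cradle at (455,300), the bin is empty, and the lever is over the green mark, at about 45 to 46 degrees. I'm handing the job in.

```bash
python3 -c "
from rig import ctrl; print(ctrl.finish_job())"
```

```text
the job is handed in; nothing more can be done
None
```

I handed the job in at about 54 s: valve shut first, reservoir laid in the cradle, all six water blocks flat in separate bays, then the valve opened to about 45 degrees (within about 2 degrees by camera); the reservoir sits roughly 2 mm above its nominal 50 mm axis height, apparently because its cap corners rest on the V supports.

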